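# Bolt down a microscope focus unit on a T-slot plate

## Task

Bolt down the free end of the microscope focus unit: take the T-bolt with the round knurled nut from the wooden rack, lower its head through the open notch of the foot into the T-slot until the nut's flange rests on the foot, turn it clockwise until the head stops square across the slot, then keep turning the nut clockwise until it is snug. Go by feel: stop soon after the nut clearly bites, neither loose nor overtightened, never force the bolt, and do not swing the lined-up focus unit out of line. Leave the other bolts and the optics alone, and let go when done.

Things in the scene. Friction and masses are not known exactly. Their poses are not given: they have to be found in the camera images.
- bolt: The T-bolt to use, the only one with a round knurled nut; upright, head down, in any of the rack's pockets; 0.23 kg. Origin: centre of the head's underside, z up. Head 29.2 mm long (x) x 15.4 wide (y) x 7 thick, lower edge eased, same either way round; two opposite corners rounded: in the slot it turns clockwise (from above) only, stopping 6 to 15 degrees past square.
- stud_tip (a point): Top of that bolt's stud (16 mm thick), 70 mm above the head's underside. Nut: flange 38 mm diameter x 4 mm, above it a knurled grip 30 mm diameter x 22 mm; flange underside 32.2 to 34.4 mm above the head's underside at the start (not known exactly). Right-hand thread, 6 mm a turn, stiff (0.08 Nm): the gripped nut takes the free bolt round with it, and moves once the head is stopped.
- plate: Dark T-slotted plate fixed to the bench, 200 mm (x) x 340 (y) x 34 high; origin: centre of its underside. Three T-slots run along its y, at x = -60, 0 and 60 mm: mouth 18 mm wide through lips 12 mm thick, below it a channel 30 mm wide and 11.5 mm high.
- slot (a point): Point in the middle T-slot below the notch, level with the lips' underside (22 mm above the bench); axes as plate. With the nut's flange resting on the foot the head hangs 1.2 to 3.4 mm below the lips: 1.26 to 3.56 rad of nut turning after the head stops, felt as about 0.1 Nm. Then the nut bites on its built-in disc spring.
- rear (a point): Top of the foot at the rear bolt that already holds it. How tight: once the new nut bites, its load grows about 17 N per 0.1 rad; torque about 0.25 Nm at 25 N, 0.4 at 45 N, 0.6 at 75 N. Snug is 15 to 60 N (0.2 to 0.5 Nm); over 75 N is overtightened. It stays tight when let go.
- foot: Ivory focus unit; its flat foot, 64 mm wide and 12 thick, lies on the plate along the middle slot. Origin: on the rear bolt's axis at the foot's underside; y along the slot towards the notch, z up. The block with black focus knobs stands at y = 22 to 68 mm, x = -58 to 58, 71 mm high. A side push of over 10 N at the notch swivels it about the rear bolt.
- notch (a point): Where the bolt's axis belongs: in the foot's open-ended notch, level with the foot's top face (46 mm above the bench), over the middle slot; axes as foot. The notch is 20 mm wide (x), open at the end 23 mm away towards +y, closed 25 mm away towards -y.
- rack: Wooden bolt rack fixed to the bench, 80 mm (x) x 235 (y) x 36 high; origin: centre of its underside. Three pockets at y = -75, 0 and 75 mm, about 32 x 18 mm, 28 mm deep (floor 8 mm above the bench); each holds a T-bolt standing head down, heads lengthwise along the rack's x.
- longbolt: Another T-bolt in the rack, 92 mm tall with a hexagon nut and washer: leave it. Origin: centre of the underside of its head.
- barebolt: Another T-bolt in the rack, 60 mm tall with no nut: leave it. Origin: centre of the underside of its head.
- objective: Microscope objective, a bare metal barrel 25 mm in diameter and 42 mm tall standing on the bench: leave it. Origin: centre of its underside.
- eyepiece: Black eyepiece, 34 mm in diameter and 54 mm tall, standing on the bench: leave it. Origin: centre of its underside.
Things that resemble listed ones, but are neither listed nor needed, are in the scene too. What is shaped like the bolt but blue, green or yellow is not meant.

How it is judged:
On the way, in this order (a step that is already met when the one before it is completed fails the run):
1. the T head is down in the slot, through the notch of the foot (z of bolt in the frame of notch below -0.0305 m and horizontal distance between bolt and notch below 0.012 m), for 0.1 s.
2. the head is turned square across the slot (z of bolt in the frame of notch below -0.029 m and angle between the x axis of bolt and the x axis of plate, either way round below 0.35 rad), for 0.1 s.
At the end, for the whole second after the job is handed in: The bolt stands upright in the notch (axis within 12 mm of the notch point), its head under the slot's lips and within 20 degrees of square across the slot, the nut pressing on the foot with 12 to 75 N, the focus unit within 2 degrees of its line, the bolt at rest and released (all of step 2 and horizontal distance between bolt and notch below 0.012 m and angle between bolt's own z axis and vertical below 0.08 rad and contact force between bolt and foot above 12 N and linear speed of bolt below 0.02 m/s and angle between the y axis of foot and the y axis of plate, either way round below 0.035 rad); the robot touches nothing.
It fails at once if the bolt bears on the foot with more than 75 N (forced in or overtightened) (contact force between bolt and foot above 75 N).
It fails at once if the focus unit is swung out of line by more than 2 degrees (angle between the y axis of foot and the y axis of plate, either way round above 0.035 rad).
It fails at once if another bolt or an optical part is displaced by more than 20 mm (distance of any of longbolt, barebolt, objective, eyepiece from where it was at the start of the episode above 0.02 m).
It also fails if it takes over 72 s, if anything falls off the work surface, if the arm or the gripper's body presses on something with over 40 N, if the wrist force passes 120 N, or if a joint passes its speed limit or range.

## Robot

A 6-joint arm with a two-finger parallel gripper is mounted at the origin on the work surface. World frame = base frame: x ahead of the robot, y to its left, z up, the work surface at z = 0. Lengths are in m, angles in rad, forces in N, time in s.
With the tool pointing down it reaches from about 0.25 to 0.725 m from the base axis. Payload 4 kg.
Tool frame: the origin (TCP) lies midway between the tips of the shut fingers; the grasp point (between the pads) lies 19 mm behind it; y points along the fingers, z is the direction in which the jaws open and shut, and the axes are right-handed (so a half turn about y gives the same grasp; the last joint's range is limited). The gripper opens to 85 mm and grips with 20 to 120 N. Pads are 22 mm wide; open, the fingers measure 114 mm over their backs; the gripper's body (76 mm by 85 mm) begins 54 mm behind the grasp point. The pads swing forward as they close: fully open they stand 13 mm farther back than shut.
Start: joints at [-1.142, 0.241, 0.005, 1.335, 0, 1.571], TCP at [0.208, -0.455, 0.231] pointing down, gripper open.
Joint ranges: [-2.72, 2.72], [-1.05, 1.87], [-1.09, 1.28], [-1.99, 2.15], [-1.42, 1.44], [-3.14, 3.14]. Speed limits (rad/s): [2.79, 2.79, 3.14, 3.14, 3.14, 3.14].

## Interface

Orientations are given as a unit quaternion [x, y, z, w].
In Python, from workcell import bot gives the robot as it stands. The module is installed in compiled form; this text tells all that it offers.
- The arm moves only by the shell command python3 -m handwheel 'ROWS' [OPENING]. ROWS is JSON, a list of rows, each a list of 6 numbers: the shift along the tool's x, y, z in units of 25 mm (1.0 is 25 mm), then the turn, a rotation vector about the tool's x, y, z in units of 10 degrees (1.0 is 10 degrees). A call has exactly 5 rows; each row is the pose to reach, as a shift and turn from the pose commanded when the call began, along the tool's axes at that moment; what a row does not reach only later rows make up. A row lasts 1/8 s, in which the tool goes at most 62.5 mm and 10.7 degrees, less where a joint would pass 70% of its speed; a pose out of reach is approached as far as the arm can. A call with a gripper value outside its range is refused whole. OPENING is the gripper command: -1 is shut, 1 is fully open, values between are in proportion, set as the call begins (- or left out, the last holds). The fingers move at their own pace and stop on an object; the grip force is fixed at half the most. Time passes only in rows, so rows that repeat a pose let the fingers close, or fill a call up. It gives the time, the measured TCP pose, the force and the opening at its end, in the units of the state.
- bot.get_obs(): the state, without advancing time (a new reading comes with each control period).
- bot.camera(name): name is "side" or "top" or "wrist"; returns a dict with "color" (384x512x3 uint8, red, green, blue), "fx", "fy", "cx", "cy" (pixels), "dist_coeffs" ([k1, k2, p1, p2, k3] as OpenCV has them; the pictures are not rectified), "rvec" (rotation vector, rad) and "tvec" (3), from world to camera coordinates, as OpenCV has them. Camera axes: x right, y down, z forward; pixel columns grow to the right and rows downward; lengths in m; the calibration is good to about 2 mm. A picture is of the moment at which its call begins. There is no depth.
- bot.job_done(): hands the job in, once; it reports no verdict.
The state is a dict: "clock": time; "joint_pos": joint angles; "joint_vel": joint speeds; "tau": joint torques, N m; "eef_pos": TCP position; "tool_rot": TCP orientation; "ft_force": force on the tool from outside, world axes, zero at the start; "ft_torque": the same for the moment, N m; "grip_width": finger opening in m.
Only numpy, scipy, OpenCV 4.12 (cv2) and the standard library are available. Lean on these libraries where they do the work, as an engineer would, in place of code of your own. Each camera call takes 0.05 s, during which the arm holds its last target.

## Working session

There is one attempt and no reset: what is moved stays moved. The work goes in short steps, Python scripts to look and compute and a shell command to move; the robot and the scene stay as the last step left them, time stands still between calls to the robot, and variables do not carry over. Pictures are saved under pics/ and viewed, and the job is handed in when it is done.

```bash
mkdir -p pics
cat > h.py <<'E'
import numpy as np, cv2
from scipy.spatial.transform import Rotation as R
from workcell import bot
def cam(n):
    d=bot.camera(n); d['K']=np.array([[d['fx'],0,d['cx']],[0,d['fy'],d['cy']],[0,0,1]]); d['dist']=np.array(d['dist_coeffs'],float)
    d['R']=cv2.Rodrigues(np.array(d['rvec'],float))[0]; d['t']=np.array(d['tvec'],float); return d
def save(d,fn,box=None,s=1):
    im=d['color'][:,:,::-1]
    if box: x0,y0,x1,y1=box; im=im[y0:y1,x0:x1]
    if s!=1: im=cv2.resize(im,None,fx=s,fy=s,interpolation=cv2.INTER_CUBIC)
    cv2.imwrite(fn,im)
def ray(d,uv):
    p=cv2.undistortPoints(np.array([[uv]],float),d['K'],d['dist'])[0,0]
    return -d['R'].T@d['t'], d['R'].T@np.array([p[0],p[1],1])
def onz(d,uv,z):
    c,v=ray(d,uv); return c+v*(z-c[2])/v[2]
def proj(d,P):
    return cv2.projectPoints(np.array(P,float).reshape(-1,3),d['R'],d['t'],d['K'],d['dist'])[0].reshape(-1,2)
def tri(d1,u1,d2,u2):
    c1,v1=ray(d1,u1);c2,v2=ray(d2,u2);s=np.linalg.lstsq(np.c_[v1,-v2],c2-c1,rcond=None)[0]
    a=c1+v1*s[0];b=c2+v2*s[1];return (a+b)/2,np.linalg.norm(a-b)
E
python3 - <<'E'
from h import *
o=bot.get_obs()
for k in o: print(k,np.round(o[k],4))
for n in ("side","top","wrist"):
    d=cam(n); save(d,f'pics/{n}0.png',s=1.5); print(n,d['fx'],(-d['R'].T@d['t']).round(3),d['R'].round(2).tolist())
E
```

```text
clock 0.0
joint_pos [-1.142   0.2414  0.0037  1.3352 -0.      1.5708]
joint_vel [ 0.0019 -0.0002  0.0001  0.      0.0006  0.0003]
tau [ 1.10000e-03 -3.72318e+01  2.52408e+01  1.70000e-02  1.00000e-04
 -0.00000e+00]
eef_pos [ 0.2076 -0.4542  0.2304]
tool_rot [-0.1506  0.6916 -0.6902  0.1503]
ft_force [-1.4332 -0.1035 -0.7874]
ft_torque [ 0.0019 -0.0653 -0.0022]
grip_width 0.0849
side 355.69580666709754 [0.325 0.6   0.53 ] [[-0.93, -0.36, -0.02], [-0.21, 0.58, -0.79], [0.3, -0.73, -0.61]]
top 424.1775973522308 [0.467 0.079 0.894] [[-0.01, -1.0, -0.0], [-1.0, 0.01, -0.09], [0.09, 0.0, -1.0]]
wrist 331.42301872525854 [ 0.271 -0.426  0.374] [[0.42, -0.91, -0.0], [-0.87, -0.4, 0.27], [-0.25, -0.11, -0.96]]
```

View pics/side0.png

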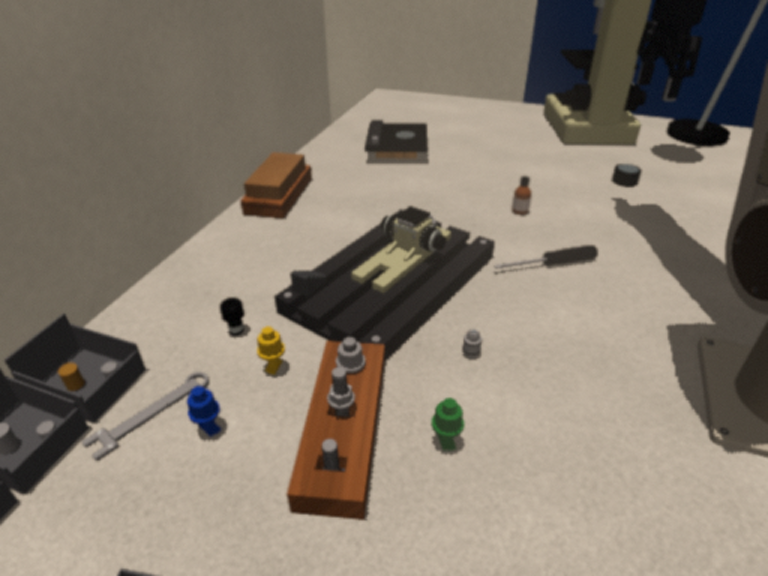

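View pics/top0.png

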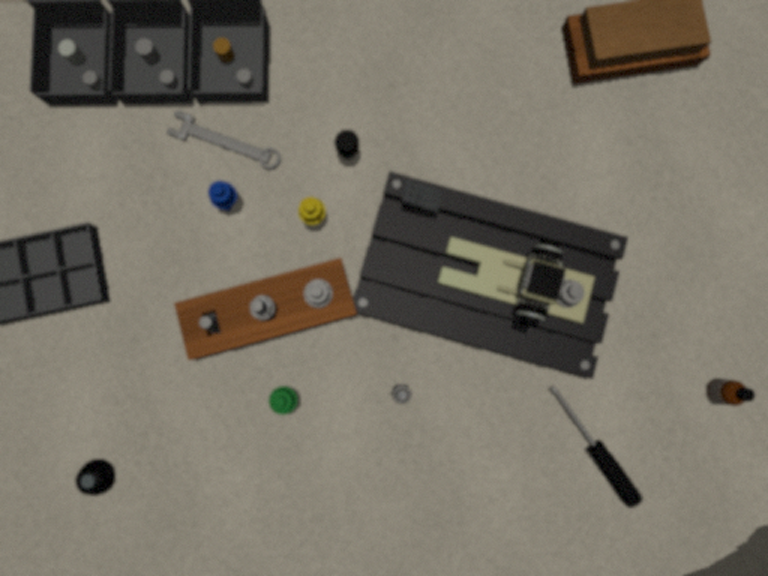

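View pics/wrist0.png

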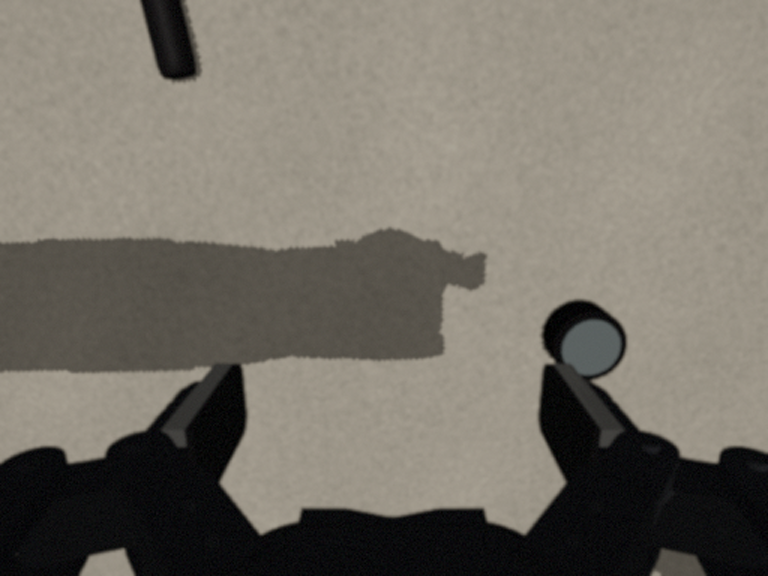

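Candidates in top-image pixels (512x384):
- Rack: (212,195), wide round flange; (175,205), middle, tall, washer; (138,215), bare stud.
- Coloured look-alikes: blue (148,130), yellow (208,141), green (189,267).
- Grey bits at (267,262) and in the bins.

My choice is the rack bolt nearest the plate, which I'll check in a close crop.

Run:
```python
from h import *
d=cam('top'); t=cam('side')
a=cv2.resize(d['color'][165:245,110:245,::-1],None,fx=5.5,fy=5.5,interpolation=cv2.INTER_CUBIC)
b=cv2.resize(t['color'][215:340,185:265,::-1],None,fx=4.5,fy=4.5,interpolation=cv2.INTER_CUBIC)
cv2.imwrite('pics/c_top.png',a);cv2.imwrite('pics/c_side.png',b)
save(d,'pics/c_plate.png',(230,105,430,260),4)
```

```text
(no output)
```

View pics/c_top.png

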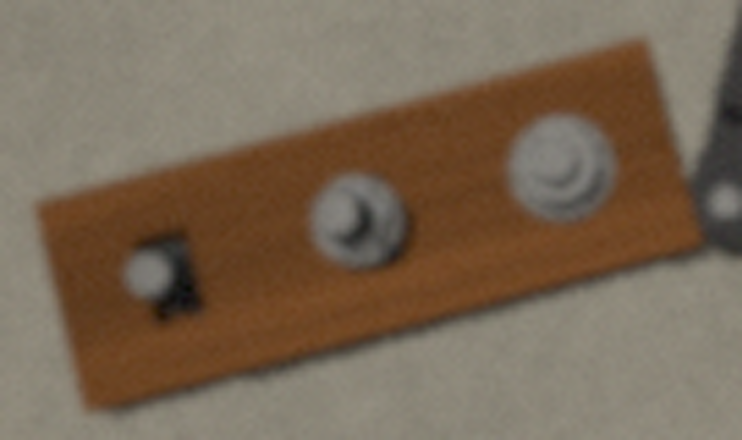

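View pics/c_side.png

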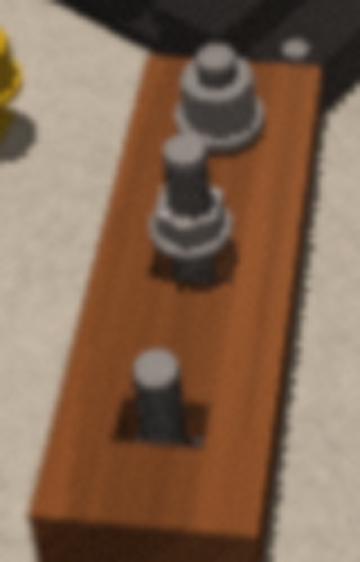

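View pics/c_plate.png

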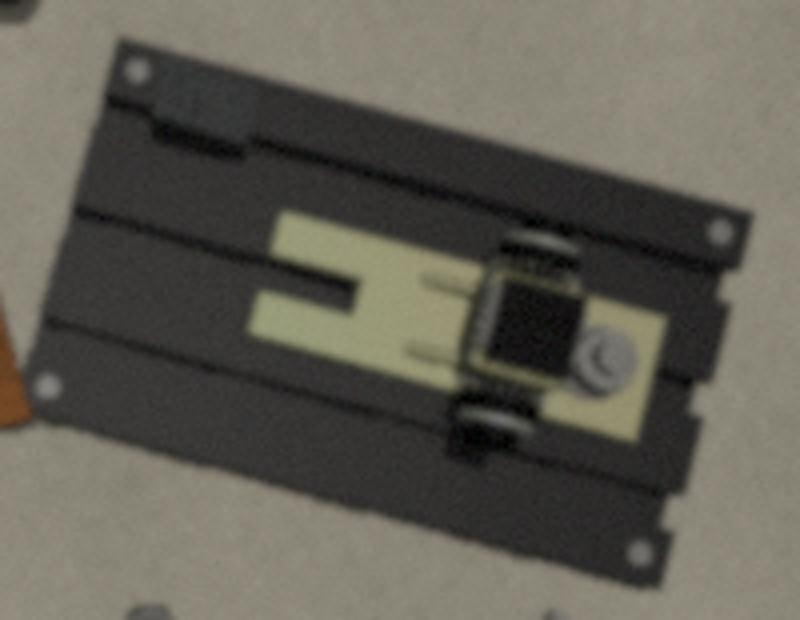

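The crops confirm the choice. The bolt at top px (211,195) has a round stepped knurled nut on a flange, the middle one is the hex and washer, and the third is bare. Next I'll measure the bolt, rack and notch.

Run:
```python
from h import *
d=cam('top'); s=cam('side')
hsv=cv2.cvtColor(d['color'],cv2.COLOR_RGB2HSV)
# rack
m=cv2.inRange(hsv,(3,90,40),(22,255,255)); m[:160]=0;m[250:]=0;m[:,:100]=0;m[:,250:]=0
c=max(cv2.findContours(m,0,2)[0],key=cv2.contourArea)
P=np.array([onz(d,p[0],.036)[:2] for p in cv2.convexHull(c)]).astype(np.float32)
r=cv2.minAreaRect(P*1000);print('rack',r); 
# screws on plate & slots
g=cv2.cvtColor(d['color'],cv2.COLOR_RGB2GRAY)
scr=[]
for (x,y) in [(264,122),(410,163),(242,201),(390,243)]:
    w=g[y-5:y+6,x-5:x+6].astype(float); w=np.clip(w-75,0,None); yy,xx=np.mgrid[y-5:y+6,x-5:x+6]
    u=((w*xx).sum()/w.sum(),(w*yy).sum()/w.sum()); p=onz(d,u,.034); scr.append(p[:2]); print('screw',np.round(u,1),p.round(4))
scr=np.array(scr); print('center',scr.mean(0).round(4)); 
for a,b in((0,1),(2,3)): v=scr[b]-scr[a]; print(np.linalg.norm(v).round(4),np.degrees(np.arctan2(v[1],v[0])).round(2))
for a,b in((0,2),(1,3)): v=scr[b]-scr[a]; print(np.linalg.norm(v).round(4),np.degrees(np.arctan2(v[1],v[0])).round(2))
# foot
mf=cv2.inRange(hsv,(22,45,110),(45,255,255)); mf[:140]=0;mf[230:]=0
cv2.imwrite('pics/mf.png',cv2.resize(mf[100:260,230:430],None,fx=4,fy=4,interpolation=0))
c=max(cv2.findContours(mf,0,1)[0],key=cv2.contourArea)
P=np.array([onz(d,p[0],.046)[:2] for p in c]); np.save('foot.npy',P)
for q,p in zip(c[::4],P[::4]): print(q[0],(p*1000).round(0),end=';')
```

```text
rack ((517.6058349609375, 223.51841735839844), (81.44593048095703, 235.2008819580078), 15.073225975036621)
screw [264.  122.2] [0.6891 0.0447 0.034 ]
screw [409.7 162.6] [ 0.6023 -0.2534  0.034 ]
screw [241.5 201.2] [0.5257 0.0922 0.034 ]
screw [389.6 242.9] [ 0.4392 -0.2058  0.034 ]
center [ 0.5641 -0.0806]
0.3105 -106.24
0.3102 -106.18
0.1702 163.79
0.1699 163.71
[301 158] [612. -29.];[299 162] [603. -25.];[298 166] [595. -23.];[301 168] [591. -29.];[305 170] [587. -37.];[309 171] [585. -45.];[313 172] [583. -53.];[317 173] [581. -61.];[320 176] [575. -67.];[319 180] [566. -64.];[317 184] [558. -60.];[313 183] [561. -52.];[309 182] [563. -44.];[305 180] [567. -36.];[301 179] [569. -28.];[297 178] [571. -20.];[294 180] [567. -14.];[293 184] [559. -12.];[293 188] [551. -12.];[297 189] [549. -20.];[301 190] [547. -28.];[305 191] [544. -36.];[309 192] [542. -44.];[313 193] [540. -52.];[317 194] [538. -60.];[321 195] [536. -68.];[325 196] [534. -76.];[329 198] [530. -84.];[333 199] [528. -91.];[337 200] [526. -99.];[341 201] [ 524. -107.];[343 199] [ 528. -112.];[342 195] [ 536. -110.];[343 191] [ 544. -112.];[345 187] [ 552. -116.];[346 183] [ 560. -119.];[345 179] [ 568. -117.];[343 176] [ 574. -113.];[347 177] [ 572. -121.];[350 173] [ 580. -127.];[346 171] [ 584. -119.];[342 169] [ 588. -111.];[338 168] [ 591. -103.];[334 167] [593. -95.];[330 166] [595. -87.];[326 165] [597. -79.];[322 164] [599. -71.];[318 163] [601. -63.];[314 162] [603. -55.];[310 161] [605. -47.];[306 159] [609. -39.];[302 158] [612. -31.];
```

View pics/mf.png

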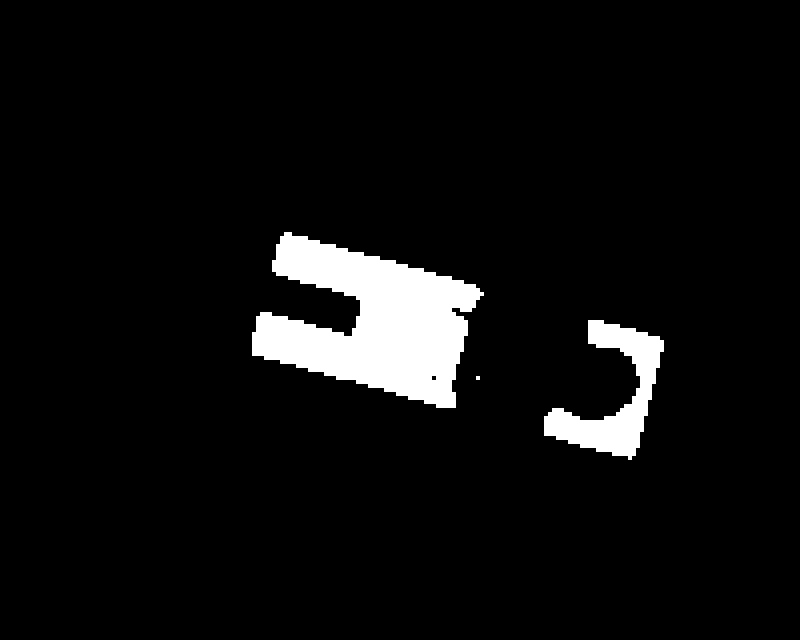

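Run:
```python
from h import *
P=np.load('foot.npy'); c0=np.array([.5641,-.0806]); a=np.radians(73.79); e=np.array([np.cos(a),np.sin(a)]); n=np.array([e[1],-e[0]])
q=np.c_[(P-c0)@n,(P-c0)@e]*1000
def edge(lo,hi,ylo,yhi,ax=0):
    k=(q[:,0]>lo)&(q[:,0]<hi)&(q[:,1]>ylo)&(q[:,1]<yhi); z=q[k]
    if ax==0:
        f=np.polyfit(z[:,1],z[:,0],1); print(len(z),'n at mid',np.polyval(f,(ylo+yhi)/2).round(2),'slope deg',np.degrees(f[0]).round(2))
    else: print(len(z),'e',np.median(z[:,1]))
print(q.min(0),q.max(0))
edge(25,40,0,55);edge(-40,-25,0,55);edge(5,15,25,55);edge(-15,-5,25,55)
edge(15,28,45,80,1);edge(-28,-15,45,80,1);edge(-6,6,5,30,1)
d=cam('top');s=cam('side')
g=cv2.cvtColor(d['color'],cv2.COLOR_RGB2GRAY)
# bolt grey mask top: sat low on wood
hsv=cv2.cvtColor(d['color'],cv2.COLOR_RGB2HSV)
m=cv2.inRange(hsv,(0,0,60),(180,60,255)); m[:,:198]=0;m[:,226:]=0;m[:180]=0;m[:210]=m[:210];m[210:]=0
k=cv2.findContours(m,0,1)[0]; k=max(k,key=cv2.contourArea); print('flange fit',cv2.fitEllipse(k))
u=cv2.fitEllipse(k)[0]; print(onz(d,u,.045))
# rack-model prediction
rc=np.array([.5176,.2235]); 
for ang in (15.07,):
    w=np.radians(ang); dirs=np.array([-np.sin(w),np.cos(w)])
    for y in(-.075,0,.075): 
        p=rc+dirs*y; print(y,p.round(4),proj(d,[[*p,.045],[*p,.078]]).round(1).tolist(),proj(s,[[*p,.045],[*p,.078]]).round(1).tolist())
save(d,'pics/b_top.png',(195,175,235,215),15); save(s,'pics/b_side.png',(215,215,255,255),15)
```

```text
[-32.40017117 -40.87723395] [32.16905738 65.28039335]
27 n at mid 31.13 slope deg -0.35
27 n at mid -31.32 slope deg -0.38
14 n at mid 10.62 slope deg -0.16
14 n at mid -10.77 slope deg 0.4
6 e 64.35293463257125
6 e 64.39035044192366
5 e 15.938820367095932
flange fit ((211.54348754882812, 195.0732879638672), (17.44267463684082, 18.074596405029297), 10.194926261901855)
[0.53780246 0.15208477 0.045     ]
-0.075 [0.5371 0.1511] [[212.0, 195.4], [210.6, 194.0]] [[234.1, 238.8], [233.3, 226.2]]
0 [0.5176 0.2235] [[176.0, 205.4], [173.1, 204.4]] [[228.4, 268.4], [227.4, 255.6]]
0.075 [0.4981 0.2959] [[139.8, 215.4], [135.4, 214.8]] [[221.5, 304.0], [220.1, 291.2]]
```

View pics/b_top.png

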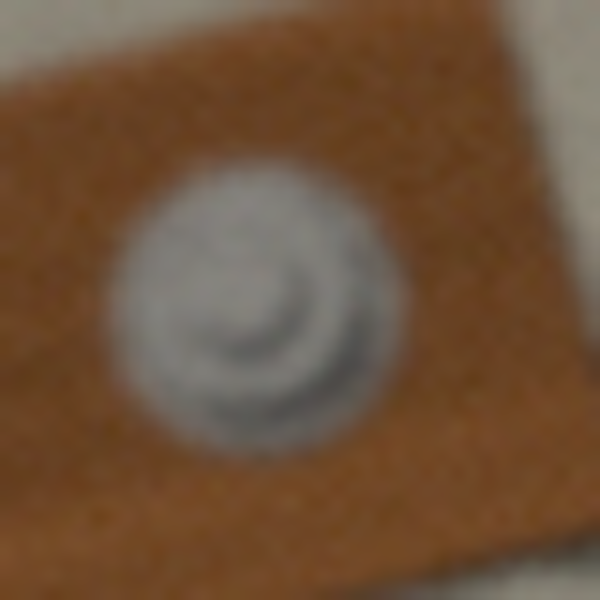

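View pics/b_side.png

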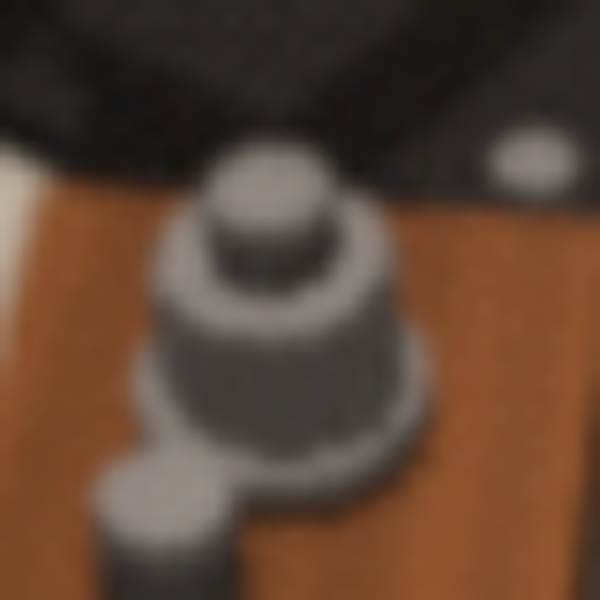

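Run:
```python
from h import *
o=bot.get_obs(); M=R.from_quat(o['tool_rot']).as_matrix(); print(M.round(3))
print('jaw yaw',np.degrees(np.arctan2(M[1,2],M[0,2])), 'j1',np.degrees(o['joint_pos'][0]),'j6',np.degrees(o['joint_pos'][5]))
# rays to check bolt
d=cam('top');s=cam('side')
p,e=tri(d,(210.6,194.5),s,(232.4,226.8));print('tip tri',p,e)
rb=onz(d,(230+605/4-.5,105+360/4-.5),.056);print('rear nut',rb)
for n,u,z in(('longbolt',(173,204),.1),):print(n,onz(d,u,z))
```

```text
[[-0.909 -0.     0.416]
 [-0.416  0.    -0.909]
 [ 0.    -1.    -0.   ]]
jaw yaw -65.43396544697562 j1 -65.43330261227928 j6 90.00066283468894
tip tri [0.537484   0.15161407 0.07668577] 0.002516717803877669
rear nut [ 0.53543243 -0.18455068  0.056     ]
longbolt [0.51697548 0.2197128  0.1       ]
```

```bash
cat > go.py <<'E'
import sys
from h import *
def delta(x,y,z,psi):
    "target tcp, jaw yaw deg, tool down -> units"
    o=bot.get_obs(); M=R.from_quat(o['tool_rot']).as_matrix(); p=np.array(o['eef_pos'])
    T=np.array([x,y,z])-p
    a=np.radians(psi); zt=np.array([np.cos(a),np.sin(a),0]); yt=np.array([0,0,-1.]); xt=np.cross(yt,zt)
    Mt=np.c_[xt,yt,zt]
    rv=R.from_matrix(M.T@Mt).as_rotvec()
    print('tcp',p.round(4),'psi',np.degrees(np.arctan2(M[1,2],M[0,2])).round(2),'tilt',np.degrees(np.arccos(-M[2,1])).round(2),'j',np.degrees(o['joint_pos']).round(1),'w',round(float(o['grip_width']),4),'t',round(float(o['clock']),2))
    print('F',np.round(o['ft_force'],2),'T',np.round(o['ft_torque'],3))
    print('rows shift',(M.T@T/.025).round(3),'turn',(np.degrees(rv)/10).round(3))
if len(sys.argv)>1: delta(*map(float,sys.argv[1:5]))
E
python3 go.py .5373 .1515 .20 -74.93
```

```text
tcp [ 0.2079 -0.4547  0.2313] psi -65.43 tilt 0.0 j [-65.4  13.8   0.3  76.5   0.   90. ] w 0.0856 t 0.55
F [ 1.16  0.48 -0.9 ] T [-0.008 -0.058  0.003]
rows shift [-22.065   1.254 -16.574] turn [ 0.    0.95 -0.  ]
```

```bash
python3 -m handwheel '[[-2,0.1,-1.5,0,0.2,0],[-4,0.2,-3,0,0.2,0],[-6,0.3,-4.5,0,0.3,0],[-8,0.4,-6,0,0.3,0],[-10,0.5,-7.5,0,0.4,0]]' 0.4; python3 go.py .5373 .1515 .20 -74.93
```

```text
clock: 1.18
eef_pos: [0.358, -0.1788, 0.2191]
tool_rot: [0.125, -0.695, 0.696, -0.126]
ft_force: [0.8, -0.6, 0.5]
grip_width: 0.0596
tcp [ 0.358  -0.1788  0.2191] psi -69.49 tilt 0.09 j [-26.5   2.8 -14.7  72.5   0.  132.9] w 0.0596 t 1.18
F [ 0.81 -0.65  0.54] T [-0.013 -0.074 -0.006]
rows shift [-11.347   0.766  -9.864] turn [-0.006  0.544 -0.006]
```

```bash
python3 -m handwheel '[[-2,0,-2,0,-1,0],[-4,0.1,-3.5,0,-2,0],[-6,0.2,-5.2,0,-3,0],[-8,0.2,-7,0,-4,0],[-10,0.2,-8.7,0,-5,0]]'; python3 go.py .5373 .1515 .20 105.07
```

```text
clock: 1.8
eef_pos: [0.5063, 0.0962, 0.214]
tool_rot: [0.41, -0.576, 0.576, -0.41]
ft_force: [1.2, -0.9, -0.3]
grip_width: 0.0601
tcp [0.5063 0.0962 0.214 ] psi -19.08 tilt 0.04 j [ 10.8  16.    0.6  74.6  -0.  119.8] w 0.0601 t 1.8
F [ 1.18 -0.9  -0.29] T [-0.022 -0.083  0.005]
rows shift [-2.496  0.561  0.446] turn [-3.0000e-03 -1.2415e+01  5.0000e-03]
```

```bash
python3 -m handwheel '[[0,0,0,0,-1,0],[0,0,0,0,-2,0],[0,0,0,0,-3,0],[0,0,0,0,-4,0],[0,0,0,0,-5,0]]'; python3 go.py .5373 .1515 .20 105.07
```

```text
clock: 2.42
eef_pos: [0.5056, 0.0942, 0.2138]
tool_rot: [0.615, -0.349, 0.349, -0.615]
ft_force: [-0.3, 0.2, 0.0]
grip_width: 0.0599
tcp [0.5056 0.0942 0.2138] psi 30.91 tilt 0.0 j [10.6 15.9  0.4 74.6 -0.  69.6] w 0.0599 t 2.42
F [-0.33  0.16  0.04] T [-0.013 -0.025  0.071]
rows shift [-1.314  0.553  2.266] turn [ 0.    -7.416 -0.   ]
```

```bash
python3 -m handwheel '[[0,0,0,0,-1,0],[0,0,0,0,-2,0],[0,0,0,0,-3,0],[0,0,0,0,-4,0],[0,0,0,0,-5,0]]'; python3 go.py .5373 .1515 .20 105.07
```

```text
clock: 3.05
eef_pos: [0.5056, 0.0942, 0.2139]
tool_rot: [-0.705, 0.056, -0.056, 0.705]
ft_force: [0.9, 0.3, 1.3]
grip_width: 0.0599
tcp [0.5056 0.0942 0.2139] psi 80.9 tilt 0.0 j [10.5 15.9  0.4 74.6  0.  19.6] w 0.0599 t 3.05
F [0.92 0.26 1.31] T [ 0.003 -0.019 -0.052]
rows shift [0.89  0.555 2.466] turn [-0.    -2.417  0.   ]
```

```bash
python3 -m handwheel '[[0.4,0.6,1,0,-0.8,0],[0.89,1.5,2.47,0,-1.6,0],[0.89,2.5,2.47,0,-2.42,0],[0.89,2.96,2.47,0,-2.42,0],[0.89,2.96,2.47,0,-2.42,0]]'; python3 go.py .5373 .1515 .14 105.07
python3 - <<'E'
from h import *
d=cam('wrist'); save(d,'pics/w1.png',s=1.5)
print(proj(d,[[.5373,.1515,.078],[.5373,.1515,.045],[.5373,.1515,.067]])*1.5)
t=cam('top'); print(proj(t,[[.5373,.1515,.078]]))
E
```

```text
clock: 3.68
eef_pos: [0.5369, 0.151, 0.1391]
tool_rot: [0.701, 0.089, -0.091, -0.701]
ft_force: [-0.5, -0.6, 0.7]
grip_width: 0.0599
tcp [0.5369 0.151  0.1391] psi 104.64 tilt 0.12 j [15.7 23.5 -0.1 66.6 -0.   1.1] w 0.0599 t 3.67
F [-0.52 -0.64  0.66] T [-0.006 -0.032  0.046]
rows shift [ 0.021 -0.035  0.016] turn [ 0.    -0.043 -0.012]
[[393.54745715 310.8658788 ]
 [393.30899627 289.62661292]
 [393.4605508  303.12329803]]
[[210.37367662 193.92623562]]
```

View pics/w1.png

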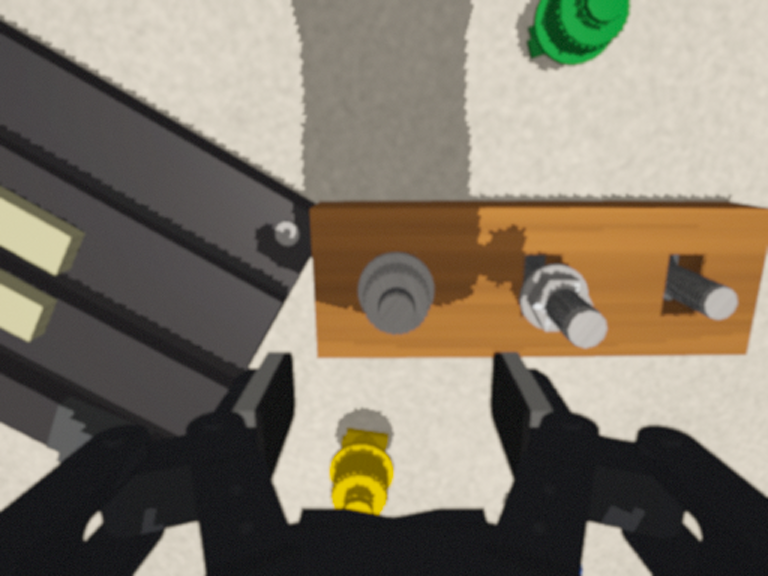

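The wrist view shows the knurled nut's flange at about (396,292) and the stud tip at about (397,305), between the fingers (inner edges at 293 and 492). I'll refine that numerically.

Run:
```python
from h import *
d=cam('wrist'); o=bot.get_obs(); p=o['eef_pos']; print(p.round(4))
hsv=cv2.cvtColor(d['color'],cv2.COLOR_RGB2HSV)
m=cv2.inRange(hsv,(0,0,40),(180,70,255)); box=np.zeros_like(m); box[160:230,232:296]=1; m*=box
c=max(cv2.findContours(m,0,1)[0],key=cv2.contourArea); el=cv2.fitEllipse(c); print(el)
q=onz(d,el[0],.045); print('flange',q)
M=R.from_quat(o['tool_rot']).as_matrix(); print('rel tcp tool axes mm',(M.T@(q-p)*1000).round(2))
# tip blob
save(d,'pics/w1c.png',(230,160,300,235),8)
# finger midpoint ray: px (392.5/1.5) at finger tip height
```

```text
[0.5384 0.1513 0.1411]
((263.7004089355469, 191.63772583007812), (48.98096466064453, 52.813507080078125), 179.86793518066406)
flange [0.53791619 0.15271698 0.045     ]
rel tcp tool axes mm [-0.3  96.14  1.53]
```

View pics/w1c.png

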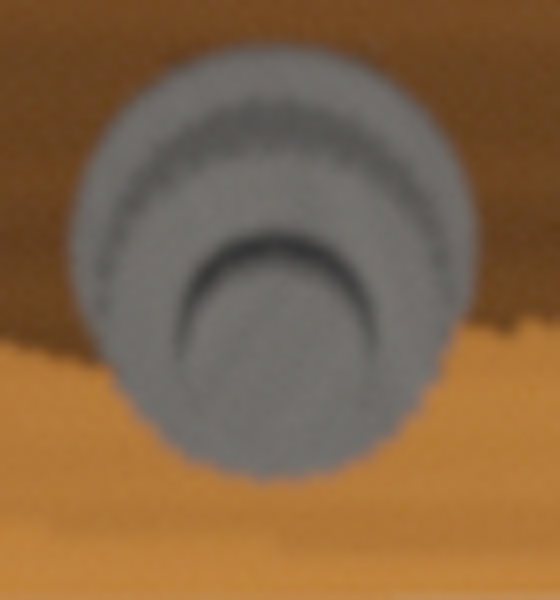

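```bash
python3 -m handwheel '[[0.03,0.9,0.04,0,-0.03,0],[0.03,1.8,0.04,0,-0.03,0],[0.03,2.7,0.04,0,-0.03,0],[0.03,3.3,0.04,0,-0.03,0],[0.03,3.6,0.04,0,-0.03,0]]'; python3 go.py .5379 .1523 .050 105.07
```

```text
clock: 4.45
eef_pos: [0.5382, 0.1524, 0.0497]
tool_rot: [-0.701, -0.093, 0.092, 0.701]
ft_force: [0.2, -0.4, 0.3]
grip_width: 0.0599
tcp [0.5382 0.1524 0.0497] psi 105.04 tilt 0.01 j [15.8 28.5 -6.8 54.7  0.   0.8] w 0.0599 t 4.45
F [ 0.25 -0.41  0.26] T [-0.003  0.008  0.016]
rows shift [-0.015 -0.011 -0.002] turn [-0.    -0.003  0.001]
```

```bash
python3 -m handwheel '[[0,0,0,0,0,0],[0,0,0,0,0,0],[0,0,0,0,0,0],[0,0,0,0,0,0],[0,0,0,0,0,0]]' -0.2; python3 go.py .5379 .1523 .050 105.07
python3 - <<'E'
from h import *
for n in('wrist','side'): save(cam(n),f'pics/{n}2.png',s=1.5)
E
```

```text
clock: 5.08
eef_pos: [0.5382, 0.1526, 0.05]
tool_rot: [-0.701, -0.093, 0.093, 0.701]
ft_force: [-0.4, 0.3, -0.2]
grip_width: 0.034
tcp [0.5382 0.1526 0.05  ] psi 105.07 tilt 0.02 j [15.8 28.5 -6.8 54.7  0.   0.8] w 0.034 t 5.08
F [-0.43  0.33 -0.16] T [-0.009  0.     0.004]
rows shift [-0.015  0.    -0.01 ] turn [-0.    -0.     0.002]
```

View pics/wrist2.png

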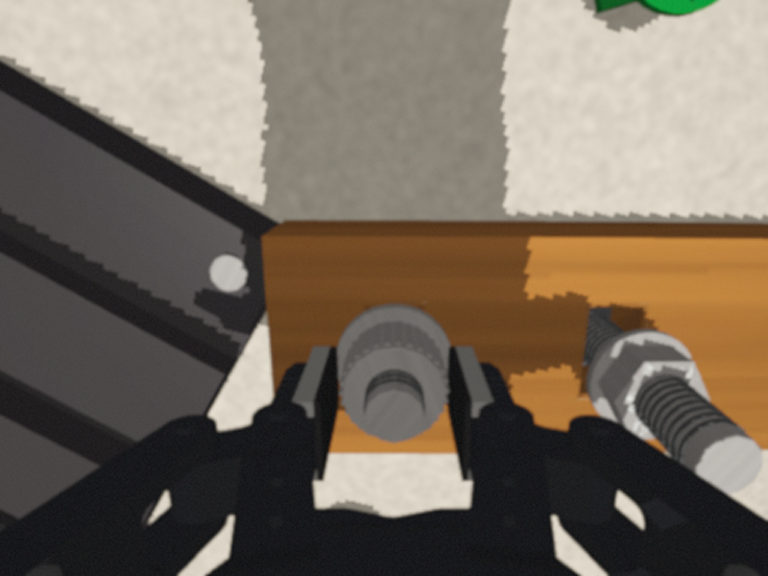

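View pics/side2.png

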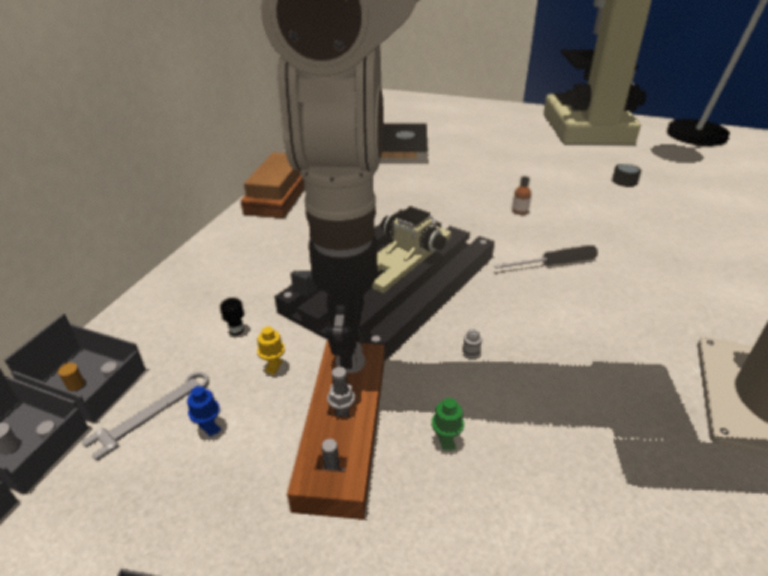

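The bolt at (393,375) sits centred between the pads and nothing is touched, so I'll close.

```bash
python3 -m handwheel '[[0,0,0,0,0,0],[0,0,0,0,0,0],[0,0,0,0,0,0],[0,0,0,0,0,0],[0,0,0,0,0,0]]' -1; python3 go.py .5379 .1523 .12 105.07
```

```text
clock: 5.8
eef_pos: [0.5383, 0.1527, 0.0502]
tool_rot: [-0.701, -0.093, 0.093, 0.701]
ft_force: [-0.4, 0.2, 5.7]
grip_width: 0.0281
tcp [0.5383 0.1527 0.0502] psi 105.07 tilt 0.04 j [15.8 28.5 -6.8 54.7  0.   0.8] w 0.0281 t 5.8
F [-0.35  0.22  5.66] T [0.091 0.317 0.033]
rows shift [-0.018 -2.793 -0.012] turn [-0.001  0.     0.003]
```

```bash
python3 -m handwheel '[[0,-0.3,0,0,0,0],[0,-0.8,0,0,0,0],[0,-1.6,0,0,0,0],[0,-2.4,0,0,0,0],[0,-3,0,0,0,0]]'; python3 go.py .5756 -.0410 .125 163.79
python3 - <<'E'
from h import *
d=cam('side'); save(d,'pics/s3.png',(160,130,320,290),4);save(cam('wrist'),'pics/w3.png',s=1.5)
E
```

```text
clock: 6.42
eef_pos: [0.5384, 0.1525, 0.1261]
tool_rot: [0.701, 0.093, -0.092, -0.701]
ft_force: [-0.0, 0.1, -3.1]
grip_width: 0.0275
tcp [0.5384 0.1525 0.1261] psi 105.06 tilt 0.05 j [15.8 24.2 -1.1 64.7 -0.   0.8] w 0.0275 t 6.42
F [-0.05  0.08 -3.14] T [ 0.031 -0.006  0.016]
rows shift [-0.574  0.043 -7.862] turn [ 3.000e-03 -5.873e+00  4.000e-03]
```

View pics/s3.png

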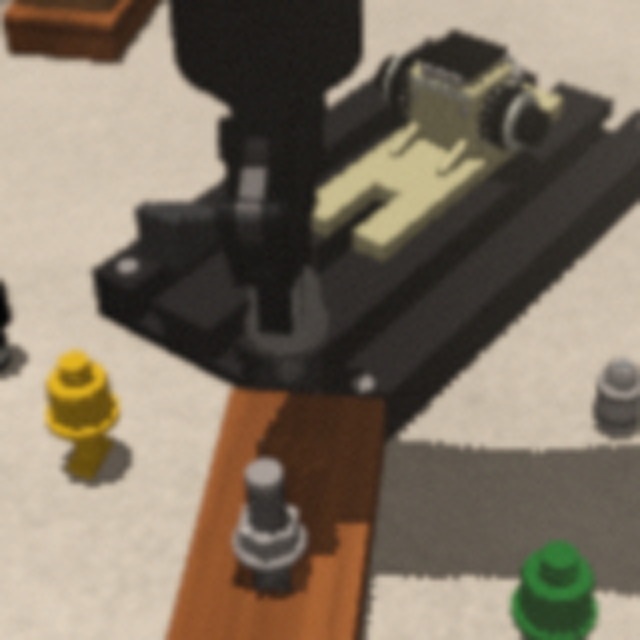

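View pics/w3.png

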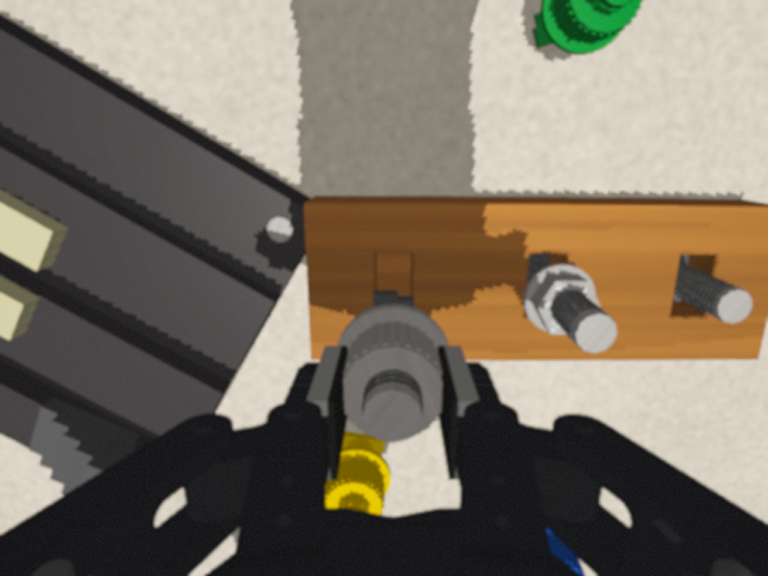

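```bash
python3 -m handwheel '[[-0.1,0,-1.6,0,-1,0],[-0.25,0,-3.2,0,-2,0],[-0.4,0,-4.8,0,-3,0],[-0.5,0,-6.4,0,-4,0],[-0.57,0,-7.86,0,-5,0]]'; python3 go.py .5756 -.0410 .125 163.79
```

```text
clock: 7.15
eef_pos: [0.575, -0.0423, 0.1239]
tool_rot: [-0.595, -0.381, 0.382, 0.595]
ft_force: [0.3, 0.7, -2.1]
grip_width: 0.0277
tcp [ 0.575  -0.0423  0.1239] psi 155.38 tilt 0.09 j [ -4.2  26.2   1.7  65.7  -0.  -69.6] w 0.0277 t 7.15
F [ 0.31  0.69 -2.05] T [ 0.024 -0.041 -0.017]
rows shift [ 0.058 -0.045 -0.002] turn [-0.009 -0.841 -0.003]
```

```bash
python3 -m handwheel '[[0,0,0,0,-0.5,0],[0,0,0,0,-0.87,0],[0,0,0,0,-0.87,0],[0,0,0,0,-0.87,0],[0,0,0,0,-0.87,0]]'; python3 go.py .5756 -.0410 .125 163.79
python3 - <<'E'
from h import *
d=cam('wrist'); save(d,'pics/w4.png',s=1.5); save(cam('side'),'pics/s4.png',(160,80,320,240),4)
print(proj(d,[[.5756,-.041,.046],[.5756,-.041,.022]])*1.5)
E
```

```text
clock: 7.78
eef_pos: [0.5753, -0.0407, 0.1247]
tool_rot: [-0.566, -0.424, 0.424, 0.566]
ft_force: [0.2, 0.2, -1.3]
grip_width: 0.0276
tcp [ 0.5753 -0.0407  0.1247] psi 163.76 tilt 0.02 j [ -4.   26.1   1.7  65.7  -0.  -77.8] w 0.0276 t 7.78
F [ 0.19  0.18 -1.31] T [-0.07   0.077 -0.012]
rows shift [-0.009 -0.013 -0.014] turn [-0.002 -0.003 -0.001]
[[391.58365567 297.36161554]
 [391.56289547 283.48368801]]
```

View pics/w4.png

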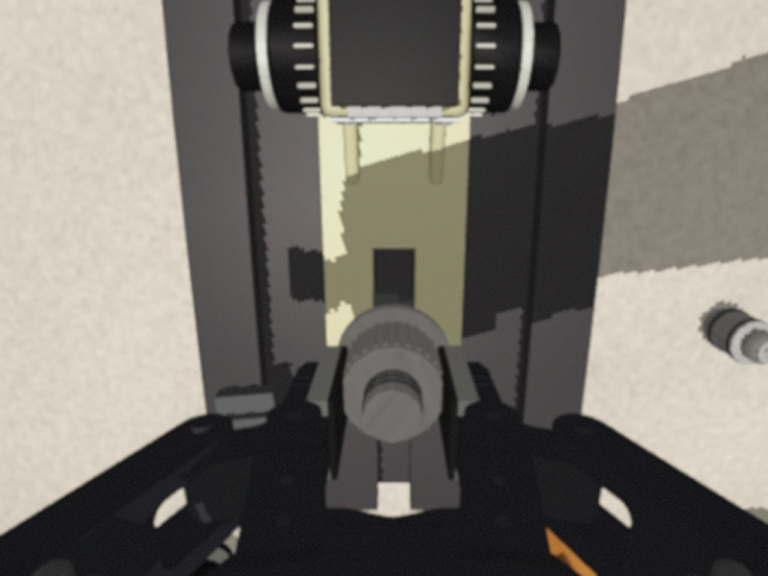

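View pics/s4.png

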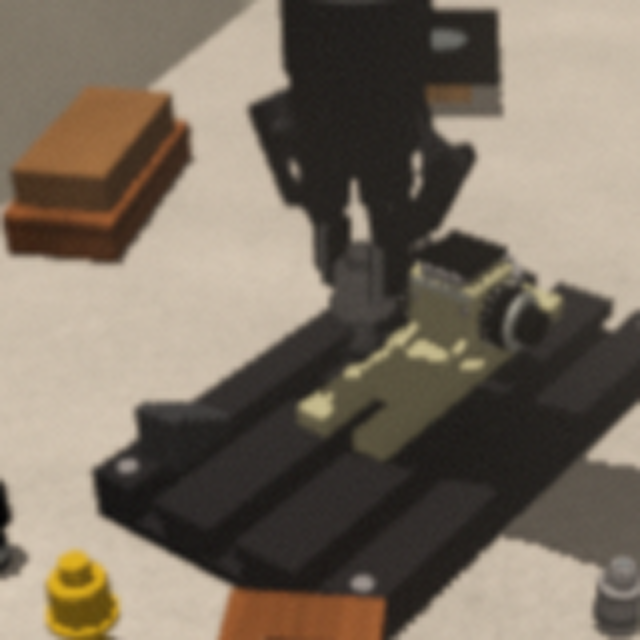

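Run:
```python
from h import *
ds=[cam('wrist') for _ in range(2)]
d=ds[0]; im=np.mean([x['color'].astype(float) for x in ds],0).mean(2)
def edges(row,x0,x1,h=2):
    l=cv2.GaussianBlur(im[row-h:row+h+1].mean(0)[None],(0,0),1)[0]; g=np.gradient(l)
    out=[]
    for x in range(x0,x1):
        if abs(g[x])>2 and abs(g[x])>=abs(g[x-1]) and abs(g[x])>abs(g[x+1]):
            a,b,c=abs(g[x-1]),abs(g[x]),abs(g[x+1]); out.append((round(x+.5*(a-c)/(a-2*b+c),2),round(g[x],1)))
    return out
for r in(172,178,184,190,196): print('notch',r,edges(r,200,325))
for r in(220,228,235,250,258,265,272,280,288): print('bolt',r,edges(r,215,310,1))
for r in(300,308,314): print('plate front',r,edges(r,215,310,1))
P=np.array([.5756,-.041]);e=np.array([.279,.960])
for z in(.046,.125): print(z,proj(d,[[*(P+e*s),z] for s in(-.025,0,.023)]).round(1).tolist())
o=[bot.get_obs()['eef_pos'] for _ in range(3)];print(o)
```

```text
notch 172 [(np.float64(215.46), np.float64(33.3)), (np.float64(223.92), np.float64(-17.7)), (np.float64(248.66), np.float64(-21.7)), (np.float64(276.35), np.float64(21.6)), (np.float64(309.63), np.float64(-21.3))]
notch 178 [(np.float64(215.66), np.float64(21.1)), (np.float64(248.68), np.float64(-21.6)), (np.float64(276.21), np.float64(21.4)), (np.float64(309.37), np.float64(-20.9))]
notch 184 [(np.float64(215.88), np.float64(22.1)), (np.float64(248.73), np.float64(-21.7)), (np.float64(276.13), np.float64(21.7)), (np.float64(309.06), np.float64(-21.5))]
notch 190 [(np.float64(216.03), np.float64(23.0)), (np.float64(248.81), np.float64(-22.1)), (np.float64(276.12), np.float64(21.5)), (np.float64(308.9), np.float64(-22.5))]
notch 196 [(np.float64(216.26), np.float64(21.7)), (np.float64(248.58), np.float64(-18.9)), (np.float64(265.05), np.float64(-2.1)), (np.float64(276.03), np.float64(21.1)), (np.float64(308.71), np.float64(-22.0))]
bolt 220 [(np.float64(217.07), np.float64(33.3)), (np.float64(229.11), np.float64(-25.7)), (np.float64(243.05), np.float64(-4.0)), (np.float64(279.86), np.
[... 2967 characters left out ...]
t64(303.12), np.float64(-2.1))]
plate front 314 [(np.float64(217.61), np.float64(10.9)), (np.float64(220.88), np.float64(-9.1)), (np.float64(225.14), np.float64(12.6)), (np.float64(251.22), np.float64(-8.6)), (np.float64(255.0), np.float64(7.7)), (np.float64(271.25), np.float64(-2.6)), (np.float64(274.33), np.float64(3.1)), (np.float64(297.73), np.float64(-12.1)), (np.float64(301.9), np.float64(9.5)), (np.float64(305.26), np.float64(-11.1))]
0.046 [[261.2, 163.1], [261.2, 198.2], [261.2, 228.7]]
0.125 [[261.3, 197.2], [261.3, 247.8], [261.4, 290.3]]
[array([ 0.57545387, -0.0407612 ,  0.12487   ]), array([ 0.57545387, -0.0407612 ,  0.12487   ]), array([ 0.57545387, -0.0407612 ,  0.12487   ])]
```

```bash
python3 -m handwheel '[[0.04,0.3,0.033,0,0,0],[0.04,0.7,0.033,0,0,0],[0.04,1.1,0.033,0,0,0],[0.04,1.5,0.033,0,0,0],[0.04,1.8,0.033,0,0,0]]'; python3 go.py .5756 -.0410 .055 163.79
python3 - <<'E'
from h import *
d=cam('wrist'); save(d,'pics/w5.png',s=1.5); save(cam('side'),'pics/s5.png',(180,100,320,240),4)
E
```

```text
clock: 8.6
eef_pos: [0.5745, -0.0397, 0.0787]
tool_rot: [-0.565, -0.424, 0.425, 0.566]
ft_force: [-0.6, -0.1, -2.6]
grip_width: 0.028
tcp [ 0.5745 -0.0397  0.0787] psi 163.77 tilt 0.07 j [ -4.   28.4  -2.   59.7  -0.  -77.7] w 0.028 t 8.6
F [-0.62 -0.05 -2.64] T [0.009 0.025 0.049]
rows shift [-0.038  0.949 -0.058] turn [-0.006 -0.002 -0.001]
```

View pics/w5.png

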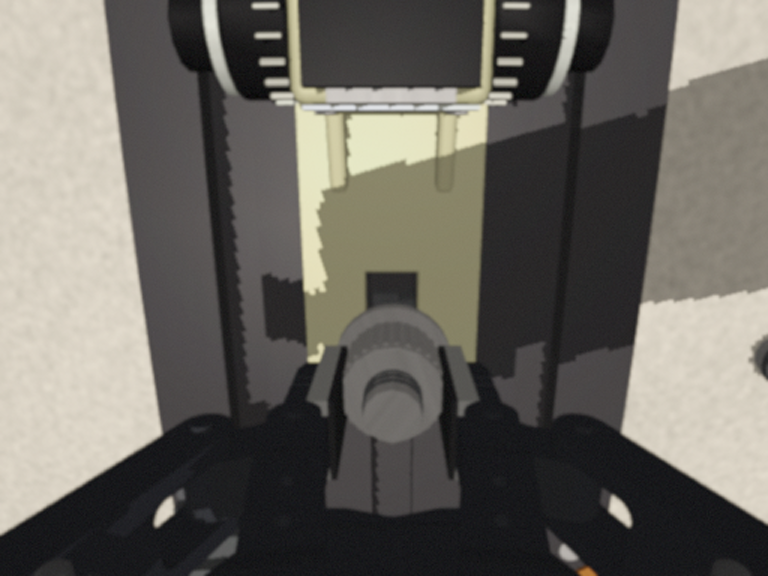

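View pics/s5.png

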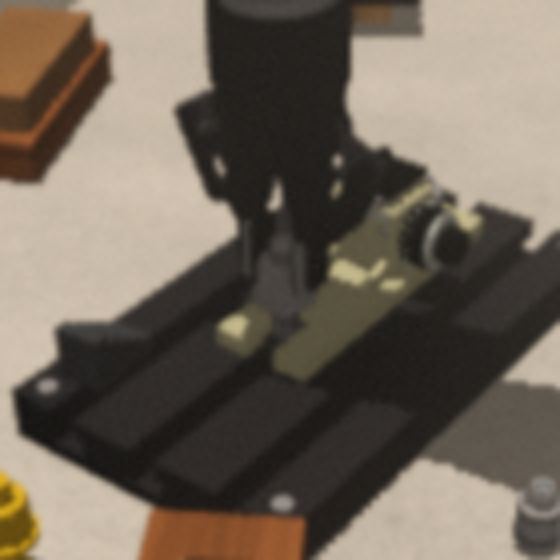

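```bash
python3 -m handwheel '[[0,0.1,0,0,0,0],[0,0.2,0,0,0,0],[0,0.3,0,0,0,0],[0,0.35,0,0,0,0],[0,0.4,0,0,0,0]]'; python3 go.py .5756 -.0410 .055 163.79
```

```text
clock: 9.32
eef_pos: [0.575, -0.0397, 0.0698]
tool_rot: [0.566, 0.424, -0.424, -0.566]
ft_force: [0.5, -0.1, -2.3]
grip_width: 0.0278
tcp [ 0.575  -0.0397  0.0698] psi 163.77 tilt 0.01 j [ -3.9  28.9  -2.6  58.5  -0.  -77.7] w 0.0278 t 9.32
F [ 0.5  -0.13 -2.28] T [ 0.036  0.013 -0.027]
rows shift [-0.043  0.594 -0.039] turn [ 0.001 -0.002  0.   ]
```

```bash
python3 -m handwheel '[[0,0.1,0,0,0,0],[0,0.2,0,0,0,0],[0,0.3,0,0,0,0],[0,0.4,0,0,0,0],[0,0.42,0,0,0,0]]'; python3 go.py .5756 -.0410 .055 163.79
```

```text
clock: 9.95
eef_pos: [0.5747, -0.0397, 0.0591]
tool_rot: [-0.565, -0.424, 0.425, 0.566]
ft_force: [-0.4, -0.6, -2.0]
grip_width: 0.0278
tcp [ 0.5747 -0.0397  0.0591] psi 163.77 tilt 0.03 j [ -3.9  29.6  -3.3  57.1   0.  -77.7] w 0.0278 t 9.95
F [-0.43 -0.63 -1.98] T [0.018 0.022 0.002]
rows shift [-0.041  0.162 -0.048] turn [-0.003 -0.002 -0.001]
```

```bash
python3 -m handwheel '[[0,0.02,0,0,0,0],[0,0.04,0,0,0,0],[0,0.06,0,0,0,0],[0,0.08,0,0,0,0],[0,0.08,0,0,0,0]]'; python3 go.py .5756 -.0410 .055 163.79
```

```text
clock: 10.58
eef_pos: [0.5749, -0.0397, 0.0573]
tool_rot: [-0.566, -0.424, 0.424, 0.566]
ft_force: [0.2, -0.0, -3.2]
grip_width: 0.0278
tcp [ 0.5749 -0.0397  0.0573] psi 163.77 tilt 0.0 j [ -3.9  29.7  -3.5  56.9  -0.  -77.7] w 0.0278 t 10.57
F [ 0.17 -0.01 -3.18] T [ 0.014  0.001 -0.076]
rows shift [-0.042  0.092 -0.042] turn [-0.    -0.002 -0.   ]
```

```bash
python3 -m handwheel '[[0,0.02,0,0,0,0],[0,0.03,0,0,0,0],[0,0.04,0,0,0,0],[0,0.05,0,0,0,0],[0,0.06,0,0,0,0]]'; python3 go.py .5756 -.0410 .055 163.79
```

```text
clock: 11.2
eef_pos: [0.5749, -0.0397, 0.0558]
tool_rot: [0.566, 0.424, -0.424, -0.566]
ft_force: [0.0, 0.0, -1.8]
grip_width: 0.0279
tcp [ 0.5749 -0.0397  0.0558] psi 163.77 tilt 0.0 j [ -4.   29.8  -3.6  56.7   0.  -77.7] w 0.0279 t 11.2
F [ 0.04  0.05 -1.76] T [ 0.123  0.012 -0.013]
rows shift [-0.043  0.033 -0.04 ] turn [ 0.    -0.002  0.   ]
```

```bash
python3 -m handwheel '[[0,0.01,0,0,0,0],[0,0.02,0,0,0,0],[0,0.03,0,0,0,0],[0,0.03,0,0,0,0],[0,0.03,0,0,0,0]]'; python3 go.py .5756 -.0410 .055 163.79
```

```text
clock: 11.82
eef_pos: [0.575, -0.0397, 0.0557]
tool_rot: [0.566, 0.425, -0.424, -0.565]
ft_force: [-3.1, 0.0, 6.0]
grip_width: 0.0278
tcp [ 0.575  -0.0397  0.0557] psi 163.77 tilt 0.03 j [ -3.9  29.7  -3.6  56.6   0.  -77.7] w 0.0278 t 11.82
F [-3.1   0.04  5.99] T [ 0.033  0.614 -0.02 ]
rows shift [-0.044  0.03  -0.039] turn [ 0.003 -0.002  0.001]
```

```bash
python3 -m handwheel '[[0,0,0,0,0.6,0],[0,0,0,0,1.2,0],[0,0,0,0,1.8,0],[0,0,0,0,2.4,0],[0,0,0,0,3,0]]'; python3 go.py .5756 -.0410 .055 73.79
```

```text
clock: 12.45
eef_pos: [0.5766, -0.0393, 0.0557]
tool_rot: [0.657, 0.264, -0.261, -0.656]
ft_force: [0.6, 1.2, 2.1]
grip_width: 0.0279
tcp [ 0.5766 -0.0393  0.0557] psi 133.6 tilt 0.2 j [ -3.9  29.8  -3.5  56.5   0.  -47.5] w 0.0279 t 12.45
F [0.63 1.18 2.06] T [ 0.192 -0.175  0.043]
rows shift [-0.074  0.029 -0.021] turn [2.000e-03 5.981e+00 2.100e-02]
```

```bash
python3 -m handwheel '[[0,0,0,0,0.9,0],[0,0,0,0,1.8,0],[0,0,0,0,2.7,0],[0,0,0,0,3.6,0],[0,0,0,0,4.5,0]]'; python3 go.py .5756 -.0410 .055 73.79;python3 - <<'E'
from h import *
save(cam('wrist'),'pics/w6.png',s=1.5)
t=cam('top');save(t,'pics/t6.png',(230,105,430,260),4)
E
```

```text
clock: 13.08
eef_pos: [0.5765, -0.0396, 0.0557]
tool_rot: [-0.707, 0.008, -0.01, 0.707]
ft_force: [-0.6, 1.2, 2.7]
grip_width: 0.0279
tcp [ 0.5765 -0.0396  0.0557] psi 88.49 tilt 0.18 j [-3.9 29.8 -3.5 56.5  0.  -2.4] w 0.0279 t 13.07
F [-0.55  1.21  2.71] T [ 0.133 -0.065  0.017]
rows shift [-0.033  0.029 -0.055] turn [-0.003  1.47   0.018]
```

View pics/w6.png

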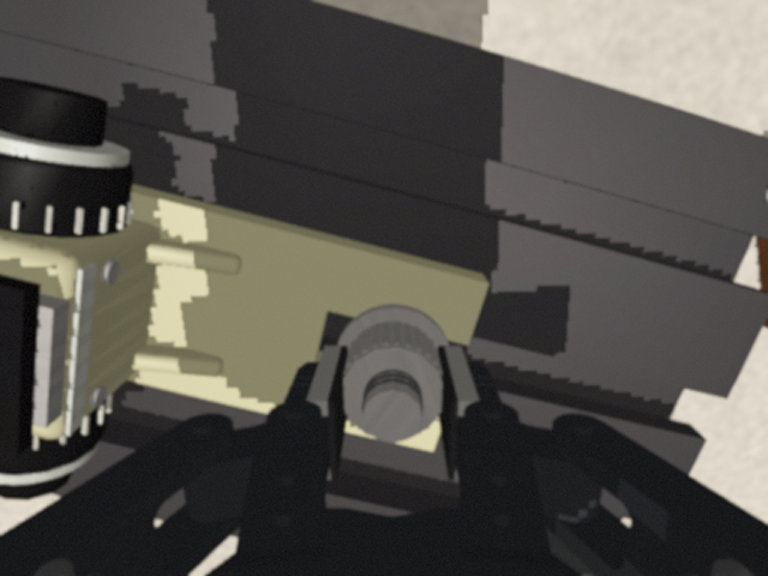

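The view shows the flange at (393,360) seated over the notch, with the foot in line. It has turned 75° with no resistance, so I'll carry on.

```bash
python3 -m handwheel '[[0,0,0,0,0.5,0],[0,0,0,0,1,0],[0,0,0,0,1.5,0],[0,0,0,0,1.8,0],[0,0,0,0,2,0]]'; python3 go.py .5756 -.0410 .055 73.79
```

```text
clock: 13.8
eef_pos: [0.5758, -0.0395, 0.0557]
tool_rot: [-0.695, 0.129, -0.131, 0.695]
ft_force: [0.3, 0.7, 4.4]
grip_width: 0.0275
tcp [ 0.5758 -0.0395  0.0557] psi 68.84 tilt 0.12 j [-3.9 29.8 -3.5 56.6  0.  17.2] w 0.0275 t 13.8
F [0.35 0.75 4.38] T [ 0.2   -0.067  0.139]
rows shift [ 0.013  0.028 -0.06 ] turn [-0.006 -0.495  0.01 ]
```

```bash
python3 -m handwheel '[[0,0,0,0,0.3,0],[0,0,0,0,0.6,0],[0,0,0,0,0.9,0],[0,0,0,0,1.2,0],[0,0,0,0,1.5,0]]'; python3 go.py .5756 -.0410 .055 73.79
```

```text
clock: 14.42
eef_pos: [0.5757, -0.0397, 0.0557]
tool_rot: [-0.672, 0.219, -0.22, 0.672]
ft_force: [0.0, 0.7, 4.6]
grip_width: 0.0281
tcp [ 0.5757 -0.0397  0.0557] psi 53.78 tilt 0.1 j [-3.9 29.8 -3.6 56.6 -0.  32.3] w 0.0281 t 14.43
F [0.02 0.69 4.62] T [0.051 0.062 0.177]
rows shift [ 0.028  0.026 -0.043] turn [-0.003 -2.001  0.009]
```

```bash
python3 -m handwheel '[[0,0,0,0,0.5,0],[0,0,0,0,1,0],[0,0,0,0,1.5,0],[0,0,0,0,2,0],[0,0,0,0,2.5,0]]'; python3 go.py .5756 -.0410 .055 73.79
```

```text
clock: 15.05
eef_pos: [0.5754, -0.0399, 0.0556]
tool_rot: [-0.608, 0.36, -0.361, 0.608]
ft_force: [-0.0, 0.4, 5.7]
grip_width: 0.0274
tcp [ 0.5754 -0.0399  0.0556] psi 28.71 tilt 0.07 j [-4.  29.8 -3.6 56.6 -0.  57.3] w 0.0274 t 15.05
F [-0.01  0.43  5.66] T [-0.066  0.194  0.193]
rows shift [ 0.043  0.026 -0.015] turn [-2.000e-03 -4.508e+00  7.000e-03]
```

```bash
python3 -m handwheel '[[0,0,0,0,0.3,0],[0,0,0,0,0.6,0],[0,0,0,0,0.9,0],[0,0,0,0,1.2,0],[0,0,0,0,1.5,0]]'; python3 go.py .5756 -.0410 .055 73.79
```

```text
clock: 15.68
eef_pos: [0.5753, -0.0399, 0.0556]
tool_rot: [-0.556, 0.436, -0.437, 0.556]
ft_force: [0.2, -0.5, 5.3]
grip_width: 0.028
tcp [ 0.5753 -0.0399  0.0556] psi 13.78 tilt 0.06 j [-4.  29.8 -3.6 56.6 -0.  72.3] w 0.028 t 15.68
F [ 0.17 -0.46  5.29] T [-0.021  0.317  0.215]
rows shift [0.045 0.026 0.002] turn [-2.000e-03 -6.001e+00  6.000e-03]
```

```bash
python3 -m handwheel '[[0,0,0,0,0.2,0],[0,0,0,0,0.4,0],[0,0,0,0,0.6,0],[0,0,0,0,0.8,0],[0,0,0,0,0.8,0]]'; python3 go.py .5756 -.0410 .055 73.79
python3 - <<'E'
from h import *
c=cam('top'); o=bot.get_obs(); print(o['ft_torque'],o['tau'][5],o['ft_force'])
save(cam('wrist'),'pics/w7.png',s=1.5)
E
```

```text
clock: 16.3
eef_pos: [0.5752, -0.0399, 0.0556]
tool_rot: [-0.525, 0.474, -0.474, 0.525]
ft_force: [-0.6, 0.9, 5.4]
grip_width: 0.0277
tcp [ 0.5752 -0.0399  0.0556] psi 5.85 tilt 0.05 j [-4.  29.8 -3.6 56.6 -0.  80.2] w 0.0277 t 16.3
F [-0.65  0.94  5.43] T [0.038 0.395 0.086]
rows shift [0.046 0.026 0.013] turn [-1.000e-03 -6.794e+00  5.000e-03]
[0.02630236 0.37416323 0.10389514] 0.10905934497714043 [-0.51839255  0.12315194  6.35927852]
```

View pics/w7.png

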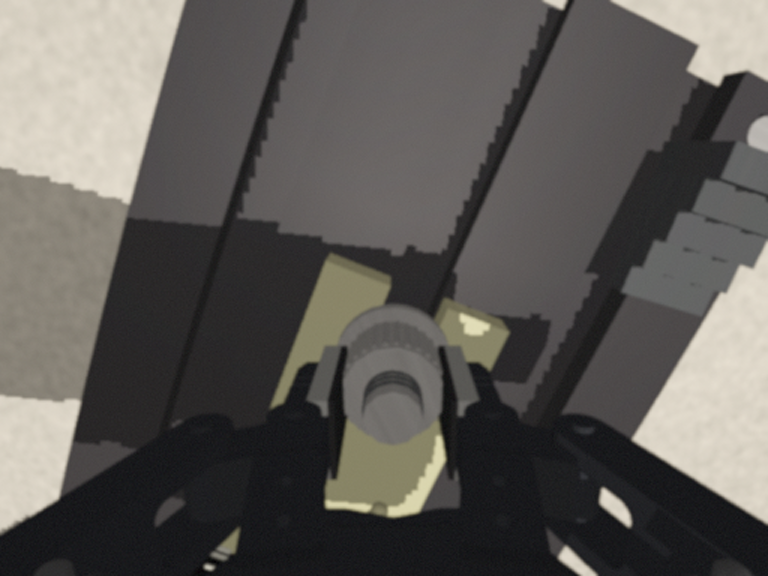

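```bash
sed -i "s/print('F'/print('tau6',round(float(o['tau'][5]),4),'F'/" go.py; python3 -m handwheel '[[0,0,0,0,0.2,0],[0,0,0,0,0.4,0],[0,0,0,0,0.6,0],[0,0,0,0,0.8,0],[0,0,0,0,0.8,0]]'; python3 go.py .5756 -.0410 .055 73.79
```

```text
clock: 17.02
eef_pos: [0.5751, -0.0399, 0.0556]
tool_rot: [0.49, -0.509, 0.51, -0.491]
ft_force: [-0.9, 0.2, 5.6]
grip_width: 0.0274
tcp [ 0.5751 -0.0399  0.0556] psi -2.15 tilt 0.04 j [-4.  29.8 -3.6 56.6 -0.  88.2] w 0.0274 t 17.02
tau6 0.1293 F [-0.93  0.21  5.58] T [0.057 0.403 0.098]
rows shift [0.045 0.025 0.021] turn [-2.000e-03 -7.594e+00  4.000e-03]
```

```bash
python3 -m handwheel '[[0,0,0,0,0.2,0],[0,0,0,0,0.4,0],[0,0,0,0,0.6,0],[0,0,0,0,0.6,0],[0,0,0,0,0.6,0]]'; python3 go.py .5756 -.0410 .055 73.79
```

```text
clock: 17.65
eef_pos: [0.575, -0.0398, 0.0556]
tool_rot: [0.463, -0.534, 0.534, -0.463]
ft_force: [-0.9, -0.4, 4.6]
grip_width: 0.0278
tcp [ 0.575  -0.0398  0.0556] psi -8.14 tilt 0.03 j [-4.  29.8 -3.6 56.6 -0.  94.2] w 0.0278 t 17.65
tau6 0.072 F [-0.87 -0.42  4.61] T [0.098 0.398 0.015]
rows shift [0.044 0.025 0.03 ] turn [-1.000e-03 -8.193e+00  3.000e-03]
```

```bash
python3 -m handwheel '[[0,0,0,0,0.2,0],[0,0,0,0,0.4,0],[0,0,0,0,0.6,0],[0,0,0,0,0.6,0],[0,0,0,0,0.6,0]]'; python3 go.py .5756 -.0410 .055 73.79
```

```text
clock: 18.27
eef_pos: [0.575, -0.0398, 0.0556]
tool_rot: [0.435, -0.558, 0.558, -0.435]
ft_force: [-1.9, 0.2, 6.4]
grip_width: 0.0277
tcp [ 0.575  -0.0398  0.0556] psi -14.14 tilt 0.02 j [ -4.   29.8  -3.6  56.6  -0.  100.2] w 0.0277 t 18.27
tau6 0.0717 F [-1.93  0.24  6.39] T [0.141 0.389 0.057]
rows shift [0.042 0.024 0.036] turn [-2.000e-03 -8.793e+00  2.000e-03]
```

```bash
python3 -m handwheel '[[0,0,0,0,0.16,0],[0,0,0,0,0.32,0],[0,0,0,0,0.48,0],[0,0,0,0,0.64,0],[0,0,0,0,0.8,0]]'; python3 go.py .5756 -.0410 .055 73.79
```

```text
clock: 18.9
eef_pos: [0.5749, -0.0397, 0.0556]
tool_rot: [0.394, -0.587, 0.587, -0.395]
ft_force: [-1.5, 0.6, 4.7]
grip_width: 0.0277
tcp [ 0.5749 -0.0397  0.0556] psi -22.17 tilt 0.02 j [ -4.   29.8  -3.6  56.6  -0.  108.2] w 0.0277 t 18.9
tau6 0.051 F [-1.52  0.57  4.72] T [0.148 0.384 0.216]
rows shift [0.037 0.025 0.044] turn [-1.000e-03 -9.596e+00  1.000e-03]
```

```bash
python3 -m handwheel '[[0,0,0,0,0.16,0],[0,0,0,0,0.32,0],[0,0,0,0,0.48,0],[0,0,0,0,0.64,0],[0,0,0,0,0.8,0]]'; python3 go.py .5756 -.0410 .055 73.79
```

```text
clock: 19.52
eef_pos: [0.5749, -0.0396, 0.0556]
tool_rot: [0.353, -0.613, 0.613, -0.353]
ft_force: [-0.8, 0.5, 5.9]
grip_width: 0.0279
tcp [ 0.5749 -0.0396  0.0556] psi -30.16 tilt 0.01 j [ -3.9  29.8  -3.6  56.6   0.  116.2] w 0.0279 t 19.52
tau6 0.0607 F [-0.82  0.51  5.92] T [0.198 0.453 0.288]
rows shift [0.032 0.024 0.053] turn [-1.0000e-03 -1.0395e+01 -0.0000e+00]
```

```bash
python3 -m handwheel '[[0,0,0,0,0.16,0],[0,0,0,0,0.32,0],[0,0,0,0,0.48,0],[0,0,0,0,0.64,0],[0,0,0,0,0.8,0]]'; python3 go.py .5756 -.0410 .055 73.79
```

```text
clock: 20.15
eef_pos: [0.5748, -0.0396, 0.0556]
tool_rot: [-0.309, 0.636, -0.636, 0.309]
ft_force: [-1.3, 0.3, 6.1]
grip_width: 0.028
tcp [ 0.5748 -0.0396  0.0556] psi -38.15 tilt 0.01 j [ -3.9  29.8  -3.6  56.7   0.  124.2] w 0.028 t 20.15
tau6 0.1095 F [-1.3   0.27  6.08] T [0.229 0.497 0.251]
rows shift [0.026 0.025 0.059] turn [-1.0000e-03 -1.1194e+01 -1.0000e-03]
```

Run:
```python
from h import *
for i in range(8):
    cam('top'); o=bot.get_obs(); print(o['ft_torque'].round(3),round(o['tau'][5],3),o['ft_force'].round(1))
```

```text
[0.197 0.488 0.216] 0.299 [-1.6  0.8  5.9]
[0.201 0.397 0.164] 0.238 [-1.8  0.9  6.2]
[0.194 0.434 0.164] 0.175 [-1.6  0.6  5.3]
[0.179 0.431 0.189] 0.164 [-1.8  0.1  6.2]
[0.197 0.504 0.159] 0.162 [-1.7  0.4  6.1]
[0.222 0.423 0.187] 0.162 [-0.8  0.4  6.9]
[0.203 0.468 0.076] 0.162 [-0.7  0.2  5.9]
[0.2   0.478 0.18 ] 0.162 [-1.   1.1  4.8]
```

```bash
cat > st.py <<'E'
from h import *
L=[]
for i in range(6):
    cam('top'); o=bot.get_obs(); L.append([o['ft_torque'][2],o['tau'][5]])
L=np.array(L); print('t',o['clock'],L.round(3).T.tolist(),'mean Tz',L[:,0].mean().round(3))
E
python3 -m handwheel '[[0,0,0,0,0.1,0],[0,0,0,0,0.2,0],[0,0,0,0,0.3,0],[0,0,0,0,0.4,0],[0,0,0,0,0.5,0]]'; python3 go.py .5756 -.0410 .055 73.79;python3 st.py
```

```text
clock: 21.18
eef_pos: [0.5748, -0.0395, 0.0556]
tool_rot: [-0.281, 0.649, -0.649, 0.281]
ft_force: [-1.1, -0.1, 6.8]
grip_width: 0.0279
tcp [ 0.5748 -0.0395  0.0556] psi -43.12 tilt 0.01 j [ -3.9  29.8  -3.6  56.7   0.  129.2] w 0.0279 t 21.18
tau6 0.2206 F [-1.13 -0.08  6.82] T [0.248 0.524 0.296]
rows shift [0.02  0.023 0.064] turn [-0.0000e+00 -1.1691e+01 -2.0000e-03]
t 21.475 [[0.305, 0.236, 0.276, 0.244, 0.298, 0.24], [0.377, 0.306, 0.267, 0.261, 0.261, 0.261]] mean Tz 0.266
```

The static torque rose from 0.165 to 0.26 Nm over 5°, which is the bite (about 25 N). I'll add one small step and then release.

```bash
python3 -m handwheel '[[0,0,0,0,0.1,0],[0,0,0,0,0.2,0],[0,0,0,0,0.3,0],[0,0,0,0,0.3,0],[0,0,0,0,0.3,0]]'; python3 go.py .5756 -.0410 .055 73.79;python3 st.py
```

```text
clock: 22.1
eef_pos: [0.5748, -0.0395, 0.0556]
tool_rot: [-0.264, 0.656, -0.656, 0.264]
ft_force: [-1.3, 0.3, 6.0]
grip_width: 0.0275
tcp [ 0.5748 -0.0395  0.0556] psi -46.1 tilt 0.01 j [ -3.9  29.8  -3.6  56.7   0.  132.2] w 0.0275 t 22.1
tau6 0.2798 F [-1.3   0.31  5.97] T [0.239 0.488 0.331]
rows shift [0.019 0.023 0.065] turn [-1.0000e-03 -1.1989e+01 -2.0000e-03]
t 22.4 [[0.231, 0.311, 0.284, 0.296, 0.235, 0.296], [0.28, 0.28, 0.28, 0.28, 0.28, 0.28]] mean Tz 0.275
```

```bash
python3 -m handwheel '[[0,0,0,0,0,0],[0,0,0,0,0,0],[0,0,0,0,0,0],[0,0,0,0,0,0],[0,0,0,0,0,0]]' 0.15; python3 go.py .5756 -.0410 .055 73.79; python3 -m handwheel '[[0,-0.2,0,0,0,0],[0,-0.6,0,0,0,0],[0,-1.2,0,0,0,0],[0,-1.8,0,0,0,0],[0,-2.4,0,0,0,0]]';python3 - <<'E'
from h import *
d=cam('wrist');save(d,'pics/w8.png',s=1.5)
t=cam('top');save(t,'pics/t8.png',(230,105,430,260),4);save(cam('side'),'pics/s8.png',(180,100,320,240),4)
E
```

```text
clock: 23.02
eef_pos: [0.5749, -0.0397, 0.055]
tool_rot: [0.264, -0.656, 0.656, -0.264]
ft_force: [1.0, -0.1, -0.0]
grip_width: 0.0492
tcp [ 0.5749 -0.0397  0.055 ] psi -46.23 tilt 0.0 j [ -3.9  29.8  -3.6  56.6  -0.  132.3] w 0.0492 t 23.02
tau6 -0.0006 F [ 0.96 -0.1  -0.03] T [0.019 0.042 0.036]
rows shift [0.016 0.001 0.056] turn [  0.    -12.002   0.   ]
clock: 23.65
eef_pos: [0.5753, -0.0397, 0.1168]
tool_rot: [0.263, -0.656, 0.656, -0.264]
ft_force: [-0.3, -0.7, 0.1]
grip_width: 0.0491
```

View pics/w8.png

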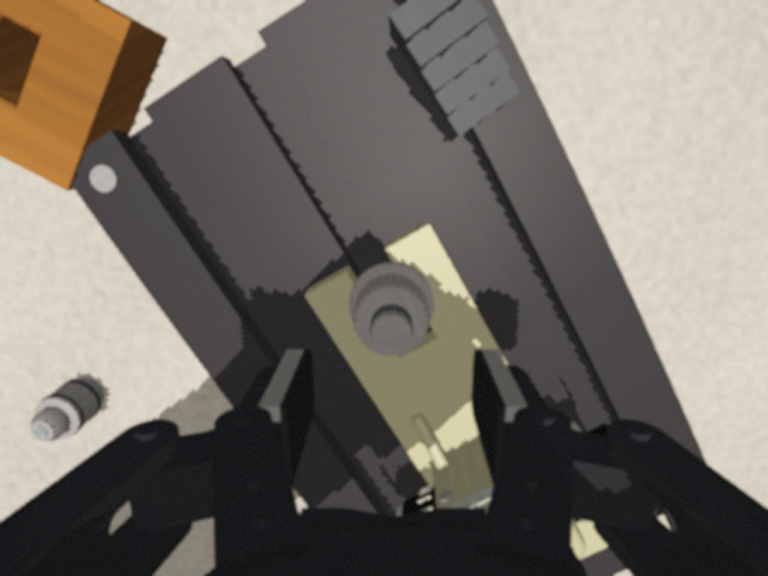

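View pics/s8.png

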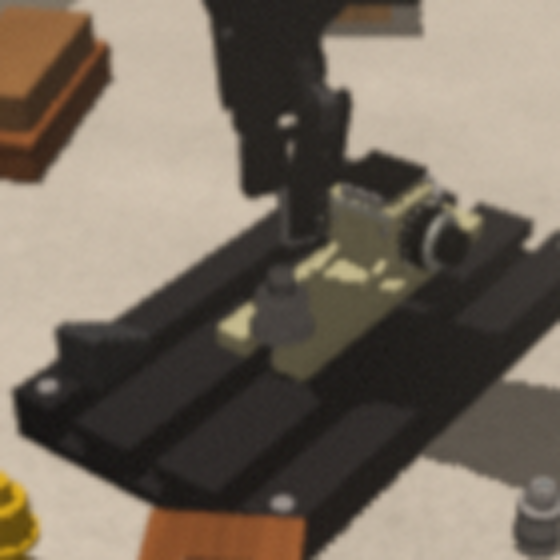

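```bash
python3 -m handwheel '[[0,-1,0,0,0,0],[0,-2,0,0,0,0],[0,-4,0,0,0,0],[0,-6,0,0,0,0],[0,-6,0,0,0,0]]'; python3 go.py .3 .25 .25 -46
python3 - <<'E'
from h import *
d=cam('wrist'); save(d,'pics/w9.png',s=1.5)
E
```

```text
clock: 24.42
eef_pos: [0.5771, -0.0398, 0.2696]
tool_rot: [0.261, -0.655, 0.657, -0.266]
ft_force: [-0.2, 0.9, -0.9]
grip_width: 0.0493
tcp [ 0.5771 -0.0398  0.2696] psi -46.23 tilt 0.5 j [ -3.9  21.9  17.3  84.8   0.  132.3] w 0.0493 t 24.43
tau6 0.0 F [-0.17  0.9  -0.87] T [ 0.005  0.016 -0.004]
rows shift [-1.0000e-02  6.7900e-01 -1.6045e+01] turn [-0.037 -0.023 -0.034]
```

View pics/w9.png

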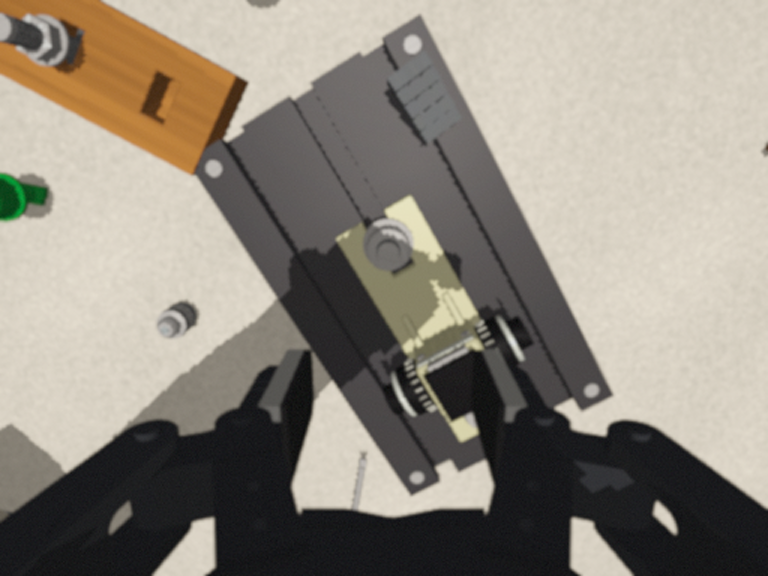

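Run:
```python
from h import *
d=cam('wrist')
S=[onz(d,np.array(u)/1.5,.034)[:2] for u in((413,44),(591,390),(214,168),(417,478))]
a=[np.degrees(np.arctan2(*(S[i]-S[j])[::-1])) for i,j in((0,1),(2,3))]; print('plate dir',a,np.mean(S,0))
A=np.radians(np.mean(a)); e=np.array([np.cos(A),np.sin(A)]); n=np.array([e[1],-e[0]]); c=np.mean(S,0)
hsv=cv2.cvtColor(d['color'],cv2.COLOR_RGB2HSV)
m=cv2.inRange(hsv,(22,45,80),(45,255,255)); m[:120]=0;m[250:]=0;m[:,:210]=0;m[:,340:]=0
k=max(cv2.findContours(m,0,1)[0],key=cv2.contourArea)
q=np.array([onz(d,p[0],.046)[:2] for p in k]); q=np.c_[(q-c)@n,(q-c)@e]*1000
print(q.min(0),q.max(0))
for lo,hi in((26,38),(-38,-26)):
    z=q[(q[:,0]>lo)&(q[:,0]<hi)&(q[:,1]>5)&(q[:,1]<60)]; f=np.polyfit(z[:,1],z[:,0],1); print(len(z),'x at y=41',np.polyval(f,41).round(2),'deg',np.degrees(f[0]).round(2))
# flange
for nm,u,z in(('flange',(388,243),.050),('tip',(389,250),.0855)):
    p=onz(d,np.array(u)/1.5,z)[:2]; print(nm,((p-c)@n*1000).round(1),((p-c)@e*1000).round(1),'notch at 0,41')
```

```text
plate dir [np.float64(73.62958770357957), np.float64(73.66282223466207)] [ 0.5611939  -0.07985805]
[-31.55182469 -69.36354704] [35.42121345 67.05203915]
68 x at y=41 33.01 deg -2.26
40 x at y=41 -30.43 deg -0.1
flange 0.5 43.4 notch at 0,41
tip 2.3 44.7 notch at 0,41
```

One edge reads -2.3° and the other -0.1°, so they disagree and a shadow or side face may be contaminating the mask. I'll clear the arm and repeat the unobstructed top-camera measurement I made at the start.

```bash
python3 -m handwheel '[[0,0,-2,0,0,0],[0,0,-4,0,0,0],[0,0,-6,0,0,0],[0,0,-8,0,0,0],[0,0,-10,0,0,0]]'
python3 - <<'E'
from h import *
d=cam('top'); save(d,'pics/t10.png',(230,105,430,260),4)
hsv=cv2.cvtColor(d['color'],cv2.COLOR_RGB2HSV)
mf=cv2.inRange(hsv,(22,45,90),(45,255,255)); mf[:140]=0;mf[230:]=0
c=max(cv2.findContours(mf,0,1)[0],key=cv2.contourArea)
P=np.array([onz(d,p[0],.046)[:2] for p in c]); c0=np.array([.5641,-.0806]); a=np.radians(73.79); e=np.array([np.cos(a),np.sin(a)]); n=np.array([e[1],-e[0]])
q=np.c_[(P-c0)@n,(P-c0)@e]*1000; print(q.min(0),q.max(0))
for lo,hi,y in((25,40,55),(-40,-25,55)):
    z=q[(q[:,0]>lo)&(q[:,0]<hi)&(q[:,1]>0)&(q[:,1]<y)]; f=np.polyfit(z[:,1],z[:,0],1); print(len(z),np.polyval(f,27).round(2),np.degrees(f[0]).round(2))
E
```

```text
clock: 25.15
eef_pos: [0.3996, 0.1414, 0.2628]
tool_rot: [-0.265, 0.656, -0.656, 0.262]
ft_force: [0.7, 0.4, 0.6]
grip_width: 0.0491
[-33.85911192 -42.8075905 ] [33.59295315 66.15495553]
27 32.38 -0.77
26 -32.83 0.46
```

View pics/t10.png

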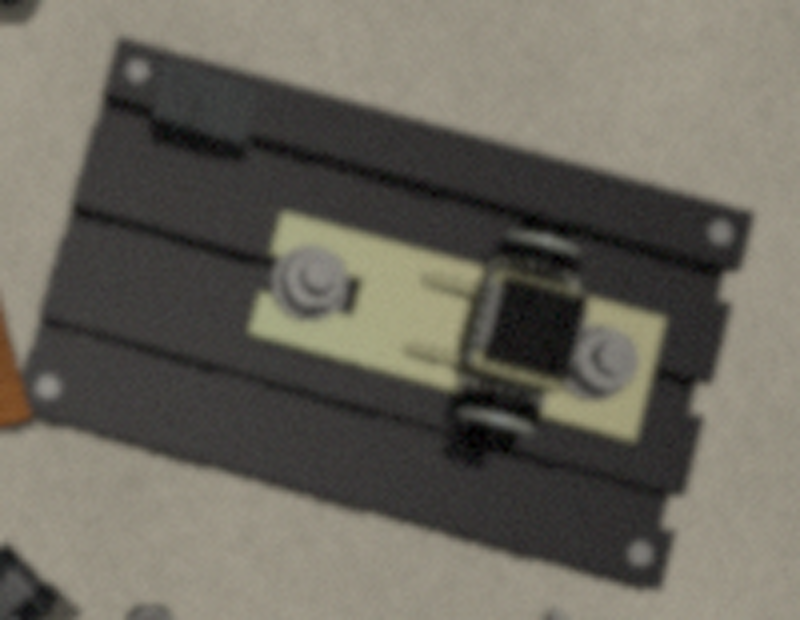

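Run:
```python
from h import *
d=cam('top');hsv=cv2.cvtColor(d['color'],cv2.COLOR_RGB2HSV)
m=cv2.inRange(hsv,(0,0,70),(180,40,255)); b=np.zeros_like(m); b[160:190,294:322]=1; m*=b
k=max(cv2.findContours(m,0,1)[0],key=cv2.contourArea); el=cv2.fitEllipse(k);print(el)
c0=np.array([.5641,-.0806]); a=np.radians(73.79); e=np.array([np.cos(a),np.sin(a)]); n=np.array([e[1],-e[0]])
for u in(el[0],(306.9,175.1)):
    p=onz(d,u,.05)[:2]-c0; print((p@n*1000).round(1),(p@e*1000).round(1))
p=onz(d,(230+318/4-.5,105+280/4-.5),.085)[:2]-c0; print('tip',(p@n*1000).round(1),(p@e*1000).round(1))
```

```text
((307.0357666015625, 175.3191680908203), (17.761157989501953, 20.07874298095703), 105.1900405883789)
-0.3 42.4
0.1 42.7
tip -3.4 42.6
```

Run:
```python
from h import *
d=cam('top'); save(d,'pics/t11.png',(290,155,330,195),15)
c0=np.array([.5641,-.0806]); a=np.radians(73.79); e=np.array([np.cos(a),np.sin(a)]); 
b=c0+e*.0425
for z in(.05,.072,.085): print(z,((proj(d,[[*b,z]])[0]-[290,155]+.5)*15).round(0))
s=cam('side'); save(s,'pics/s11.png',(230,155,270,195),15)
for z in(.05,.072,.085): print(z,((proj(s,[[*b,z]])[0]-[230,155]+.5)*15).round(0))
```

```text
0.05 [263. 310.]
0.072 [286. 288.]
0.085 [300. 275.]
0.05 [312. 377.]
0.072 [309. 260.]
0.085 [308. 189.]
```

View pics/t11.png

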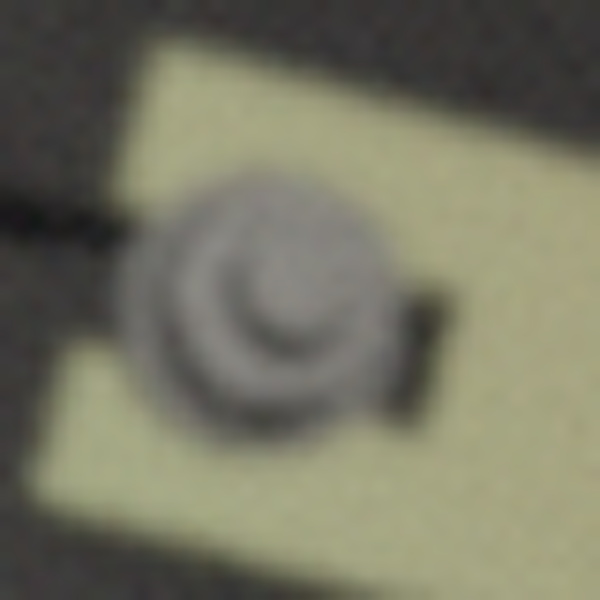

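View pics/s11.png

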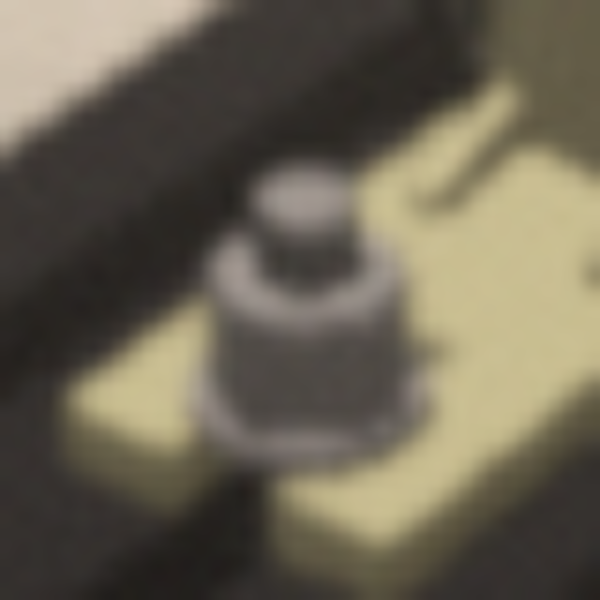

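The top and side crops show the bolt upright. The stud tip is within 0.5 px of a vertical bolt's prediction, the flange is flat on the foot, and the gripper is clear. I'm handing in.

```bash
python3 -c "
from workcell import bot
print(bot.job_done())"
```

```text
the job is handed in; nothing more can be done
None
```

The round-nut T-bolt is in the notch, turned square and snug, with the gripper released and clear. I handed the job in at about 25.5 s on the clock; no verdict is reported.

I took it from the rack pocket nearest the plate and lowered it through the notch without side contact until the flange rested on the foot, felt as about 8 N. I turned it clockwise about 210° in all. Resistance began by about 95°, when the head stopped, and the nut bit at about 200°. I stopped at about 0.28 Nm static torque, roughly 30 N by the table you gave.

**Last checks:**
- **Position:** the bolt is about 1.5 mm from the notch point. The stud tip agrees with an upright bolt to within 0.5 px in the top and side views.
- **Foot alignment:** the mean edge direction is within about 0.2° of the plate in the clear top view, with no sideways shift seen.
- **Other parts:** I touched none of the other bolts or the optics, though I took no final measurement of their positions.

**Checks that disagreed or are uncertain:**
- One foot edge in a wrist view read -2.3°. The edge mask was probably spoilt by shadow, and the top view did not confirm it.
- My first rough stud-tip pick in the top view read 3.4 mm off. A closer crop cleared it.
- The wrist torque is noisy, by about ±0.05 Nm, so the clamp load could be roughly 25 to 36 N.
- The head's final angle was judged only by feel; it cannot be seen under the plate lips.

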